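Tip bearing balls from a loose-lidded chute tin

ROBOT

A 6-joint arm with a two-finger parallel gripper is mounted at the origin on the work surface. World frame = base frame: x ahead of the robot, y to its left, z up, the work surface at z = 0. Lengths are in m, angles in degrees, forces in N, time in s.
With the tool pointing down it reaches from about 0.4 to 0.825 m from the base axis. Payload 7 kg.
Tool frame: the origin (TCP) lies midway between the tips of the shut fingers; the grasp point (between the pads) lies 19 mm behind it (r.hold_point_z is the distance from the TCP to the grasp point, in m); x points along the fingers, y is the direction in which the jaws open and shut, and the axes are right-handed (so a half turn about x gives the same grasp; the last joint's range is limited). The gripper opens to 88 mm and grips with 3 to 60 N. Pads are 19 mm wide; open, the fingers measure 130 mm over their backs; the gripper's body (78 mm by 193 mm) begins 47 mm behind the grasp point.
Start: joints at [-47.607, 20.546, 0.682, 0, -70.136, -16.507], TCP at [0.295, -0.607, 0.227] pointing down, gripper open.
Joint ranges: [-176.03, 176.03], [-82.01, 121.73], [-58.28, 71.71], [-173.87, 95.51], [-174.79, -0.11], [-173.66, 173.66]. Speed limits (degrees/s): [136.94, 136.94, 172.46, 180, 180, 180].

INTERFACE

Orientations are given as [roll, pitch, yaw] about the fixed x, y, z axes, in that order (R = Rz(yaw) Ry(pitch) Rx(roll)).
In Python, from plant import r, viewer, order gives the robot as it stands. The module is installed in compiled form; this text tells all that it offers.
- The arm moves only by the shell command python3 -m creep 'ROWS' [FORCE]. ROWS is JSON, a list of rows, each an object of numbers: "ax", "ay", "az": the turn, a rotation vector about the tool's x, y, z in degrees; "tx", "ty", "tz": the shift along the tool's x, y, z in m; "fingers": the finger opening in m, from 0 to 0.0876. A call has 1 to 5 rows; each row is the pose to reach, as a shift and turn from the pose commanded when the call began, along the tool's axes at that moment; what a row does not reach only later rows make up. A row lasts 1/10 s, in which the tool goes at most 50 mm and 8.59 degrees, less where a joint would pass 70% of its speed; a pose out of reach is approached as far as the arm can. A call with a gripper value outside its range is refused whole. The fingers move at their own pace and stop on an object; FORCE is the grip in N (left out, the last holds). Time passes only in rows, so rows that repeat a pose let the fingers close. It gives the time, the measured TCP pose, the force and the opening at its end, in the units of the state.
- r.get_state(): the state, without advancing time (a new reading comes with each control period).
- viewer.capture(name): name is "scene" or "top" or "wrist"; returns a dict with "pixels" (420x560x3 uint8, blue, green, red), "depth" (420x560 float32, m along the optical axis (not along the pixel's ray), 0 where there is no reading), "fx", "fy", "cx", "cy" (pixels), "rvec" (rotation vector, rad) and "tvec" (3), from world to camera coordinates, as OpenCV has them; the wrist camera has in their place "T_tool_cam" (4x4, takes a point from camera to tool coordinates, whose origin is the TCP and whose axes are the tool frame's). Camera axes: x right, y down, z forward; pixel columns grow to the right and rows downward; lengths in m; the calibration is good to about 2 mm. A picture is of the moment at which its call begins: read the wrist's pose just before it.
- order.close_job(): hands the job in, once; it reports no verdict.
The state is a dict: "time_s": time; "joints": joint angles; "qd": joint speeds; "joint_torque": joint torques, N m; "tcp_pos": TCP position; "eef_rot": TCP orientation; "contact_force": force on the tool from outside, world axes, zero at the start; "moment": the same for the moment, N m; "gripper_width": finger opening in m.
Only numpy, scipy, OpenCV 4.12 (cv2) and the standard library are available. Lean on these libraries where they do the work, as an engineer would, in place of code of your own. Each camera call takes 0.05 s, during which the arm holds its last target.

TASK

Take the lidded tin of bearing balls off the sloping rack with the fingers closed across tin and lid together so that the loose lid stays shut, carry it over and stand it on the rubber mat, then let go. Slide the lid about 45 mm to the rear to uncover the nose, take hold of tin and lid together again, and tip all three balls out over the nose into the steel tray. Then stand the tin upright on the mat again with its lid still lying back on it, and let go; leave everything else on the bench where it is.

Things in the scene. Friction and masses are not known exactly. Their poses are not given: they have to be found in the camera images.
- tin_mid (a point): The chute tin, open aluminium, 120 mm long (x), 50 wide (y), 38 high, flat parallel sides, with three balls inside. Point: half-way up (19 mm above underside, 19 below rim), on the centre line, 80 mm behind the nose tip, near the centre of mass: grip here across the 50 mm. Axes: x to the rear, -x to the nose, z up out of the tin. Starts on the rack, nose downhill, pitched 25 degrees.
- tin: The same tin; origin at the centre of its underside. Walls 3 mm. At the nose (-x) the floor is a chute that rises at 32 degrees, from 47 mm behind the nose tip to 5 mm below the rim, without end wall: lid back and tipped nose-down about 50 degrees, the balls roll out over the nose. About 0.25 kg (0.41 with lid and balls), varying by 30 per cent.
- lid_knob (a point): Centre of the lid's knob, a block 10 mm along x, 22 mm along y, 16 mm tall; the point is 8 mm above the lid's top face and 30 mm in front (-x) of the lid's middle. With the lid shut the point lies, in the tin's axes, 50 mm in front of (-x) and 35 mm above the tin's point. Axes as the tin's.
- lid: The loose lid: flat steel plate 120 x 50 x 8 mm, 0.09 kg, resting on the rim, held by friction only; origin at the centre of its underside. Its sides are flush with the tin's, so finger pads closed across the seam press on both and line them up. It slides to the rear (+x), and slid 45 mm back it still balances on the tin.
- rack: Grey metal rack fixed to the bench: a deck 170 mm long and 100 mm wide, sloping down at 25 degrees towards its -x end (which roughly faces the robot), with a 12 mm high lip at the low end where the tin rests; no side rails. Deck middle 65 mm above the bench. Origin on the bench under the deck's middle.
- mat: Black rubber mat fixed on the bench, 220 mm (x) by 130 mm (y), 4 mm thick; origin at the centre of its underside, on the bench.
- tray: Dark steel parts tray fixed on the bench, open on top, 200 mm (x) by 160 mm (y) by 35 mm high, walls 4 mm; origin at the centre of its underside.
- ball0_center (a point): Centre of one of three alike steel bearing balls, 18 mm in diameter, 24 g, starting inside the shut tin.
- ball1_center (a point): Centre of one of three alike steel bearing balls, 18 mm in diameter, 24 g, starting inside the shut tin.
- ball2_center (a point): Centre of one of three alike steel bearing balls, 18 mm in diameter, 24 g, starting inside the shut tin.
- oil: Bystander: grey plastic oil bottle, 54 mm wide and 150 mm tall, standing; to be left alone.
- jar: Bystander: amber glass jar, 60 mm wide and 75 mm tall, standing; to be left alone.
- stone: Bystander: reddish sharpening stone, 50 x 150 x 25 mm, lying flat; to be left alone.
- wrench: Bystander: steel wrench lying on the bench; to be left alone.
- brush: Bystander: hand brush lying on the bench; to be left alone.
There are look-alikes about, which are no part of the job. There is more than one size of the lid; the one meant has the size given above.

How it is judged (in metres and radians):
On the way, in this order (a step that is already met when the one before it is completed fails the run):
1. the tin is lifted off the rack, 5 cm from its start, with the fingers pressing on the lid as well as the tin, and the lid shut (contact force between the fingers and lid above 1 N and x of lid_knob in the frame of tin_mid between -0.058 and -0.042 m and z of lid_knob in the frame of tin_mid between 0.029 and 0.041 m and y of lid_knob in the frame of tin_mid between -0.015 and 0.015 m and distance of tin_mid from where it was at the start of the episode above 0.05 m and contact force between the fingers and tin above 1 N and contact force between tin and rack below 0.05 N), for 0.2 s.
2. the tin stands upright on the mat, let go, with its lid still shut (x of tin_mid in the frame of mat between -0.09 and 0.09 m and y of tin_mid in the frame of mat between -0.05 and 0.05 m and height (world z) of tin_mid below 0.03 m and angle between tin_mid's own z axis and vertical below 0.1 rad and x of lid_knob in the frame of tin_mid between -0.058 and -0.042 m and z of lid_knob in the frame of tin_mid between 0.029 and 0.041 m and y of lid_knob in the frame of tin_mid between -0.015 and 0.015 m and contact force between the fingers and tin below 0.2 N and contact force between the fingers and lid below 0.2 N), for 0.2 s.
3. the lid is slid back 28 to 64 mm while the tin stands on the mat, and is let go (x of tin_mid in the frame of mat between -0.09 and 0.09 m and y of tin_mid in the frame of mat between -0.05 and 0.05 m and height (world z) of tin_mid below 0.03 m and angle between tin_mid's own z axis and vertical below 0.1 rad and x of lid_knob in the frame of tin_mid between -0.022 and 0.014 m and z of lid_knob in the frame of tin_mid between 0.029 and 0.041 m and y of lid_knob in the frame of tin_mid between -0.015 and 0.015 m and contact force between the fingers and tin below 0.2 N and contact force between the fingers and lid below 0.2 N), for 0.2 s.
4. the tin, its lid slid back and pressed by the fingers, is tipped by more than 35 degrees over the tray (contact force between the fingers and lid above 1 N and x of lid_knob in the frame of tin_mid between -0.022 and 0.014 m and z of lid_knob in the frame of tin_mid between 0.029 and 0.041 m and y of lid_knob in the frame of tin_mid between -0.015 and 0.015 m and angle between tin_mid's own z axis and vertical above 0.61 rad and horizontal distance between tin_mid and tray below 0.2 m), for 0.2 s.
At the end, for the whole second after the job is handed in: All three balls lie in the tray; the tin stands upright (within 0.1 rad) on the mat (its point within 90 mm by 50 mm of the mat's centre along the mat's axes), with the lid lying flat on it 28 to 64 mm back from shut and at most 15 mm to a side; tin and lid are let go and at rest (all of step 3 and x of ball0_center in the frame of tray between -0.1 and 0.1 m and y of ball0_center in the frame of tray between -0.08 and 0.08 m and z of each of ball0_center, ball1_center, ball2_center in the frame of tray below 0.034 m and x of ball1_center in the frame of tray between -0.1 and 0.1 m and y of ball1_center in the frame of tray between -0.08 and 0.08 m and x of ball2_center in the frame of tray between -0.1 and 0.1 m and y of ball2_center in the frame of tray between -0.08 and 0.08 m and linear speed of each of tin, lid below 0.02 m/s); the robot touches nothing.
It fails at once if the lid comes off the tin (distance between lid_knob and tin_mid above 0.11 m).
It fails at once if a bystander (oil bottle, jar, stone, wrench or brush) is shifted by more than 40 mm (distance of any of oil, jar, stone, wrench, brush from where it was at the start of the episode above 0.04 m).
It also fails if it takes over 61 s, if anything falls off the work surface, if the arm or the gripper's body presses on something with over 40 N, if the wrist force passes 120 N, or if a joint passes its speed limit or range.

## Working session

There is one attempt and no reset: what is moved stays moved. The work goes in short steps, Python scripts to look and compute and a shell command to move; the robot and the scene stay as the last step left them, time stands still between calls to the robot, and variables do not carry over. Pictures are saved under pics/ and viewed, and the job is handed in when it is done.

```bash
ls; mkdir -p pics; python3 - <<'E'
from plant import r, viewer, order
import cv2, numpy as np
s=r.get_state(); print(s, r.hold_point_z)
for n in ("scene","top"):
    d=viewer.capture(n); cv2.imwrite(f"pics/{n}0.png",d["pixels"])
    R=cv2.Rodrigues(np.array(d["rvec"],float))[0]; print(n,d["fx"],d["cx"],d["cy"],-R.T@np.ravel(d["tvec"]),R.round(2).tolist())
E
```

```text
pics
{'time_s': 0.0, 'joints': array([-4.76075836e+01,  2.05894780e+01,  6.34469982e-01, -1.96420706e-02,
       -7.01353751e+01, -1.65068222e+01]), 'qd': array([-0.01305055, -0.02887295, -0.01276327, -0.15345878, -0.01893373,
       -0.01135722]), 'joint_torque': array([ 3.30801277e-04, -5.82726073e+01,  2.93056262e+01,  6.99755609e+00,
        6.77667311e-03, -1.99087417e-04]), 'tcp_pos': array([ 0.29445314, -0.60685562,  0.22565157]), 'eef_rot': array([ 94.96183356,  89.9077494 , 120.84073881]), 'contact_force': array([-1.35363649e-01,  3.36466547e-01, -2.07309844e-04]), 'moment': array([ 0.00682759,  0.07675433, -0.00901832]), 'gripper_width': 0.08727125494991446} 0.0188
scene 500.8400055374705 274.09797757894955 207.13807443448306 [ 1.19169692 -0.18703475  0.9009204 ] [[0.35, 0.94, 0.02], [0.71, -0.25, -0.65], [-0.61, 0.24, -0.76]]
top 534.5507586415885 277.7960868874848 207.35159463260814 [0.36982632 0.06122911 1.64023269] [[0.01, -1.0, -0.01], [-1.0, -0.01, -0.08], [0.08, 0.01, -1.0]]
```

View pics/scene0.png

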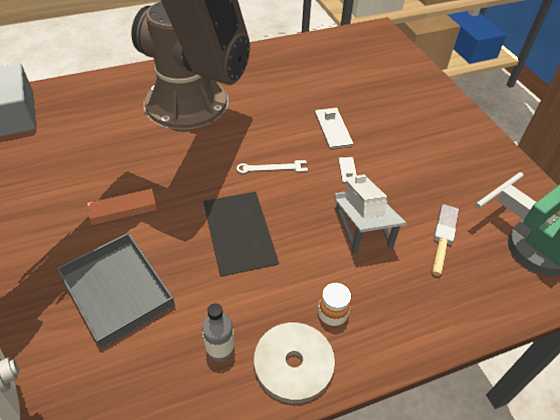

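View pics/top0.png

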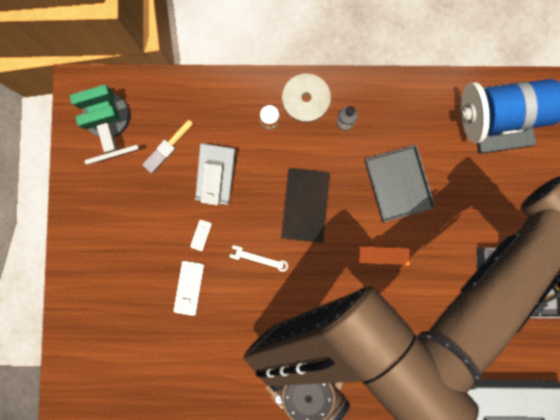

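The tin with its lid is on the rack (top 212,183; scene 366,197). There are two look-alike lids lying loose on the bench: a small one (top 201,235; scene 347,168) and a larger one (top 188,288; scene 333,128). I choose the lid on the tin and check it in a close crop while measuring.

```bash
cat > h.py <<'E'
from plant import r, viewer, order
import cv2, numpy as np
from scipy.spatial.transform import Rotation as Ro
def cap(n):
    s=r.get_state(); d=viewer.capture(n)
    v,u=np.mgrid[0:420,0:560]; z=d["depth"]
    P=np.stack([(u-d["cx"])/d["fx"]*z,(v-d["cy"])/d["fy"]*z,z],-1)
    if n=="wrist":
        T=np.array(d["T_tool_cam"]); P=P@T[:3,:3].T+T[:3,3]
        R=Ro.from_euler('xyz',s["eef_rot"],degrees=True).as_matrix()
        P=P@R.T+s["tcp_pos"]
    else:
        R=cv2.Rodrigues(np.array(d["rvec"],float))[0]; P=(P-np.ravel(d["tvec"]))@R
    P[z<=0]=np.nan
    return d,P
def crop(d,x0,y0,x1,y1,k,f):
    cv2.imwrite(f,cv2.resize(d["pixels"][y0:y1,x0:x1],None,fx=k,fy=k,interpolation=cv2.INTER_CUBIC))
E
python3 - <<'E'
from h import *
d,P=cap("top"); s,Q=cap("scene")
crop(d,165,125,445,325,2.8,"pics/topcrop.png"); crop(s,300,90,420,260,3.5,"pics/sccrop.png")
np.save("top.npy",P); np.save("scene.npy",Q)
for n,(u,v) in dict(rack_top=(215,150),lid=(213,190),knob=(209,198),mat=(306,205),tray=(400,183),mini=(201,235),big=(188,290),oil=(347,118),jar=(269,116),stone=(384,256),wrench=(258,258),bench=(250,300),brush=(155,158)).items(): print(n,P[v,u].round(3))
for n,(u,v) in dict(lid=(372,200),knob=(362,182),mat=(240,230)).items(): print('s',n,Q[v,u].round(3))
# boxes
def box(M):
    x,y,w,h=None,None,None,None
    p=P[M][:,:2].astype(np.float32); return cv2.minAreaRect(p)
g=cv2.cvtColor(d["pixels"],cv2.COLOR_BGR2GRAY); 
m=np.zeros(g.shape,bool); m[160:248,275:340]=True
k=m&(g<40)&(abs(P[...,2]-.004)<.012); n,l,st,c=cv2.connectedComponentsWithStats(k.astype(np.uint8)); i=1+st[1:,4].argmax(); print("mat",st[i],box(l==i))
m[:]=0; m[135:230,355:445]=True
k=m&(P[...,2]>.022)&(P[...,2]<.05);print("tray",k.sum(),box(k))
m[:]=0; m[135:215,185:245]=True
k=m&(P[...,2]>.02);print("rack",k.sum(),box(k))
E
```

```text
rack_top [0.657 0.268 0.094]
lid [0.539 0.272 0.091]
knob [0.517 0.285 0.078]
mat [ 0.504 -0.003  0.009]
tray [ 0.575 -0.292  0.002]
mini [0.41  0.318 0.002]
big [0.243 0.353 0.012]
oil [ 0.749 -0.116  0.115]
jar [0.765 0.111 0.07 ]
stone [ 0.351 -0.237  0.023]
wrench [0.341 0.142 0.005]
bench [0.214 0.165 0.005]
brush [0.645 0.462 0.018]
s lid [0.611 0.263 0.12 ]
s knob [0.533 0.284 0.091]
s mat [0.509 0.001 0.006]
mat [314 227  10  16  80] ((0.4128352105617523, -0.04876790940761566), (0.02163657918572426, 0.05041121691465378), 64.78780364990234)
tray 442 ((0.5711949467658997, -0.28382036089897156), (0.20023392140865326, 0.16227422654628754), 15.621793746948242)
rack 1943 ((0.5857476592063904, 0.2744421362876892), (0.10190475732088089, 0.170393168926239), 81.57156372070312)
```

View pics/topcrop.png

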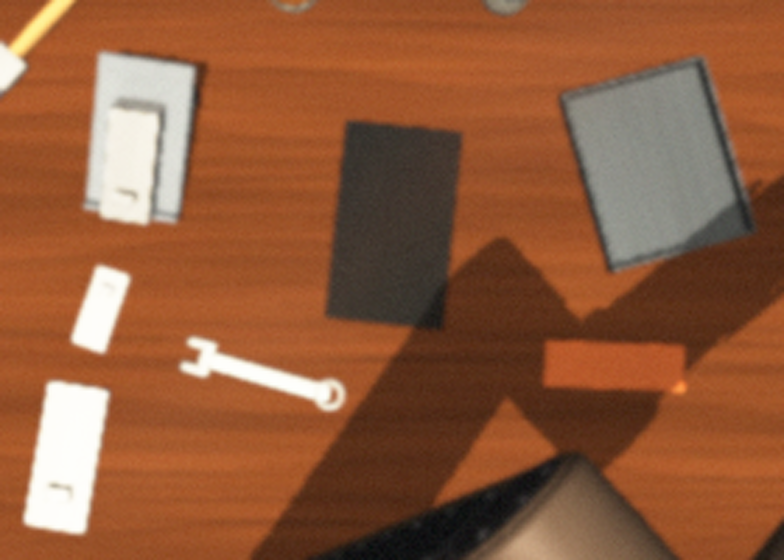

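View pics/sccrop.png

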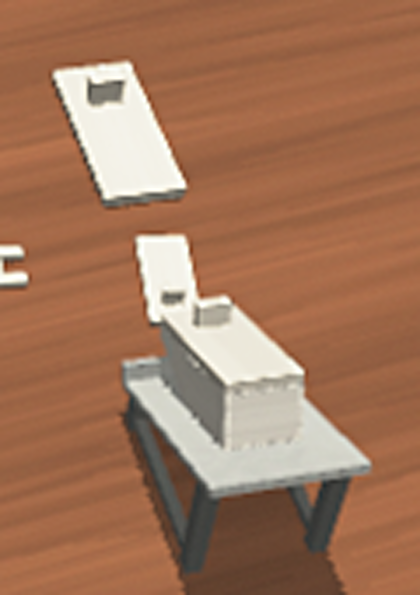

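Crop check: the tin on the rack carries the right lid, knob at the nose end (topcrop 125,195). The two loose lids on the bench are clearly smaller and larger decoys. Next I fit the lid, mat and tray.

```bash
python3 - <<'E'
from h import *
P=np.load("top.npy"); Q=np.load("scene.npy")
d,_=cap("top"); sc,_=cap("scene")
g=d["pixels"].max(2); m=np.zeros(g.shape,bool); m[165:246,278:333]=True
k=(m&(g<75)).astype(np.uint8); k=cv2.morphologyEx(k,cv2.MORPH_CLOSE,np.ones((3,3)))
n,l,st,c=cv2.connectedComponentsWithStats(k); i=1+st[1:,4].argmax()
# back-project on z=0.004
def ray(d,u,v,z):
    R=cv2.Rodrigues(np.array(d["rvec"],float))[0]; C=-R.T@np.ravel(d["tvec"])
    w=np.stack([(u-d["cx"])/d["fx"],(v-d["cy"])/d["fy"],np.ones_like(u,float)],-1)@R
    return C+w*((z-C[2])/w[...,2])[...,None]
v,u=np.nonzero(l==i); print("mat",st[i],cv2.minAreaRect(ray(d,u.astype(float),v,.004)[:,:2].astype(np.float32)))
# same scene cam
g=sc["pixels"].max(2); m[:]=0; m[185:280,200:285]=True
k=(m&(g<75)).astype(np.uint8); n,l,st,c=cv2.connectedComponentsWithStats(k); i=1+st[1:,4].argmax()
v,u=np.nonzero(l==i); print("mat s",st[i],cv2.minAreaRect(ray(sc,u.astype(float),v,.004)[:,:2].astype(np.float32)))
# tray scene
k=np.zeros(g.shape,bool); k[230:350,55:180]=1; k&=(Q[...,2]>.025)&(Q[...,2]<.05); print("tray s",cv2.minAreaRect(Q[k][:,:2].astype(np.float32)))
# lid plane: points above deck plane
def lid(A,m,name):
    X=A[m]; X=X[np.isfinite(X).all(1)]
    # deck plane: passes origin (.586,.274,.065) with slope
    yaw=np.radians(-7.); ex=np.array([np.cos(yaw),np.sin(yaw),0])
    h=(X-[.586,.274,.065])@ (np.array([0,0,1])*np.cos(np.radians(25))-ex*np.sin(np.radians(25)))
    print(name,len(X),np.histogram(h,bins=np.arange(-.03,.08,.008)))
    L=X[(h>.038)&(h<.054)]
    c=L.mean(0); U,S,V=np.linalg.svd(L-c); nn=V[2]*np.sign(V[2][2]); print(" c",c.round(4),"n",nn.round(3),"tilt",np.degrees(np.arccos(nn[2])),"dir",np.degrees(np.arctan2(nn[1],nn[0])),S/np.sqrt(len(L)))
    e2=np.cross(nn,ex);e2/=np.linalg.norm(e2);e1=np.cross(e2,nn)
    q=np.stack([(L-c)@e1,(L-c)@e2],1).astype(np.float32); rr=cv2.minAreaRect(q); print(" rect",rr,"centre",c+e1*rr[0][0]+e2*rr[0][1])
m=np.zeros(g.shape,bool); m[140:212,190:240]=1; lid(P,m&(P[...,2]>.03),"top")
m[:]=0; m[165:232,330:410]=1; lid(Q,m&(Q[...,2]>.03),"scene")
E
```

```text
mat [ 283  169   46   75 2798] ((0.5023921728134155, -0.0021575838327407837), (0.12621988356113434, 0.2209521383047104), 85.47379302978516)
mat s [ 203  192   75   84 3130] ((0.5076717138290405, -0.001535750925540924), (0.1279291808605194, 0.2204018384218216), 84.68218231201172)
tray s ((0.5748172998428345, -0.2841496169567108), (0.2037578672170639, 0.16013482213020325), 15.96784782409668)
top 1932 (array([  1,   0, 135, 800, 191,  41,  26,  34, 187, 461,  28,  20,   1]), array([-0.03 , -0.022, -0.014, -0.006,  0.002,  0.01 ,  0.018,  0.026,
        0.034,  0.042,  0.05 ,  0.058,  0.066,  0.074]))
 c [0.5579 0.2773 0.1005] n [-0.41   0.07   0.909] tilt 24.597687524319014 dir 170.37201811219285 [0.03487483 0.01485679 0.00287408]
 rect ((-0.001835208386182785, 0.0010493732988834381), (0.05138204246759415, 0.12103085964918137), 88.40477752685547) centre [0.55632683 0.27855331 0.09975753]
scene 2349 (array([ 18,  12,  67, 988, 167, 142, 136, 136, 148, 459,  34,  20,   0]), array([-0.03 , -0.022, -0.014, -0.006,  0.002,  0.01 ,  0.018,  0.026,
        0.034,  0.042,  0.05 ,  0.058,  0.066,  0.074]))
 c [0.5664 0.2744 0.1039] n [-0.401  0.03   0.916] tilt 23.714058091687203 dir 175.78090211435583 [0.03417272 0.014996   0.0021222 ]
 rect ((-0.009356491267681122, 0.002723550423979759), (0.051679082214832306, 0.1259188950061798), 88.86548614501953) centre [0.55822825 0.27820672 0.10015949]
```

```bash
cat >> h.py <<'E'
def pose():
    s=r.get_state(); return np.array(s["tcp_pos"]),Ro.from_euler('xyz',s["eef_rot"],degrees=True)
def Rtool(yaw,tilt=0.,flip=1,lat=0.):
    """tool for a tin at yaw (deg), approach -z; tilt: tin/tool pitched nose-down by tilt deg about tin y; flip: sign of jaw axis"""
    M=Ro.from_euler('ZY',[yaw,-tilt],degrees=True).as_matrix()  # cols tin x,y,z
    x=-M[:,2]; y=flip*M[:,1]; return Ro.from_matrix(np.stack([x,y,np.cross(x,y)],1))
def rel(p,R):
    p0,R0=pose(); t=R0.inv().apply(np.array(p)-p0); a=(R0.inv()*R).as_rotvec(degrees=True)
    print("t",t.round(4),"a",a.round(2),"dist",np.linalg.norm(t).round(3),"ang",np.linalg.norm(a).round(1))
E
python3 - <<'E'
from h import *
p,R=pose(); print(R.as_matrix().round(3)); 
for f in (1,-1):
  for yaw in (-8.4,):
    rel([.45,-.25,.26],Rtool(yaw,0,f)); rel([.575,.275,.26],Rtool(yaw,0,f))
print(Rtool(-8.4,25,1).as_matrix().round(2))
E
```

```text
[[-0.    -0.437  0.9  ]
 [ 0.001  0.9    0.437]
 [-1.     0.001 -0.   ]]
t [-0.0337  0.2535  0.2957] a [ 3.428e+01 -1.000e-02 -3.000e-02] dist 0.391 ang 34.3
t [-0.0334  0.6713  0.6374] a [ 3.428e+01 -1.000e-02 -3.000e-02] dist 0.926 ang 34.3
t [-0.0337  0.2535  0.2957] a [-1.4572e+02  4.0000e-02 -2.0000e-02] dist 0.391 ang 145.7
t [-0.0334  0.6713  0.6374] a [-1.4572e+02  4.0000e-02 -2.0000e-02] dist 0.926 ang 145.7
[[ 0.42  0.15  0.9 ]
 [-0.06  0.99 -0.13]
 [-0.91  0.    0.42]]
```

```bash
python3 -m creep '[{"tx":-0.034,"ty":0.16,"tz":0.19},{"tx":-0.034,"ty":0.16,"tz":0.19},{"tx":-0.034,"ty":0.16,"tz":0.19},{"tx":-0.034,"ty":0.16,"tz":0.19},{"tx":-0.034,"ty":0.16,"tz":0.19}]'; cat >> h.py <<'E'
import json
def log():
    s=r.get_state(); open("log.jsonl","a").write(json.dumps([list(s["joints"]),list(s["tcp_pos"]),list(s["eef_rot"])])+"\n")
E
python3 -c "
from h import *
log();rel([.5,-.1,.28],Rtool(-8.4)); rel([.575,.275,.26],Rtool(-8.4))
print(r.get_state()['joints'].round(2))"
```

```text
t [-0.0536  0.3666  0.4062] a [ 3.428e+01 -1.000e-02 -3.000e-02] dist 0.55 ang 34.3
t [-0.0334  0.6713  0.6374] a [ 3.428e+01 -1.000e-02 -3.000e-02] dist 0.926 ang 34.3
[-4.761e+01  2.056e+01  6.700e-01 -1.000e-02 -7.014e+01 -1.651e+01]invalid input
```

```bash
rm -f log.jsonl; python3 -m creep '[{"ax":0,"ay":0,"az":0,"tx":-0.034,"ty":0.16,"tz":0.19,"fingers":0.0876},{"ax":0,"ay":0,"az":0,"tx":-0.034,"ty":0.16,"tz":0.19,"fingers":0.0876},{"ax":0,"ay":0,"az":0,"tx":-0.034,"ty":0.16,"tz":0.19,"fingers":0.0876},{"ax":0,"ay":0,"az":0,"tx":-0.034,"ty":0.16,"tz":0.19,"fingers":0.0876},{"ax":0,"ay":0,"az":0,"tx":-0.034,"ty":0.16,"tz":0.19,"fingers":0.0876}]'
python3 -c "
from h import *
log();rel([.5,-.1,.28],Rtool(-8.4)); rel([.575,.275,.26],Rtool(-8.4))
print(r.get_state()['joints'].round(2))"
```

```text
time_s: 0.8
tcp_pos: [0.3959, -0.3793, 0.2609]
eef_rot: [-48.5, 90.0, -22.7]
contact_force: [2.3, 0.8, 0.1]
gripper_width: 0.0878
t [-0.0192  0.2058  0.2156] a [3.427e+01 2.000e-02 1.000e-02] dist 0.299 ang 34.3
t [0.0008 0.5105 0.4466] a [3.427e+01 2.000e-02 1.000e-02] dist 0.678 ang 34.3
[-23.29   7.36 -12.38  -0.   -70.24 -40.84]
```

```bash
python3 -m creep '[{"ax":7,"ay":0,"az":0,"tx":0,"ty":0.04,"tz":0.03,"fingers":0.0876},{"ax":14,"ay":0,"az":0,"tx":0,"ty":0.075,"tz":0.065,"fingers":0.0876},{"ax":21,"ay":0,"az":0,"tx":0,"ty":0.11,"tz":0.10,"fingers":0.0876},{"ax":28,"ay":0,"az":0,"tx":0,"ty":0.145,"tz":0.135,"fingers":0.0876},{"ax":34,"ay":0,"az":0,"tx":0,"ty":0.18,"tz":0.17,"fingers":0.0876}]'
python3 -c "
from h import *
log();rel([.575,.275,.26],Rtool(-8.4)); rel([.575,.275,.26],Rtool(-8.4,25))
print(r.get_state()['joints'].round(2))"
```

```text
time_s: 1.3
tcp_pos: [0.4683, -0.1479, 0.2609]
eef_rot: [11.5, 89.9, 3.0]
contact_force: [0.8, -0.9, -1.3]
gripper_width: 0.0876
t [0.001  0.434  0.0437] a [-0.01  0.05 -0.01] dist 0.436 ang 0.1
t [0.001  0.434  0.0437] a [-1.000e-02 -2.495e+01 -1.000e-02] dist 0.436 ang 24.9
[   5.46    1.63  -18.73    0.    -69.59 -103.87]
```

```bash
python3 -m creep '[{"ax":0,"ay":-5,"az":0,"tx":0,"ty":0.048,"tz":0.005,"fingers":0.0876},{"ax":0,"ay":-10,"az":0,"tx":0,"ty":0.096,"tz":0.01,"fingers":0.0876},{"ax":0,"ay":-15,"az":0,"tx":0,"ty":0.144,"tz":0.015,"fingers":0.0876},{"ax":0,"ay":-20,"az":0,"tx":0,"ty":0.19,"tz":0.02,"fingers":0.0876},{"ax":0,"ay":-25,"az":0,"tx":0,"ty":0.23,"tz":0.025,"fingers":0.0876}]'
python3 -c "
from h import *
log();rel([.575,.275,.26],Rtool(-8.4)); rel([.575,.275,.26],Rtool(-8.4,25))
print(r.get_state()['joints'].round(2))"
```

```text
time_s: 1.8
tcp_pos: [0.5249, 0.0739, 0.2618]
eef_rot: [0.3, 65.1, -7.7]
contact_force: [2.7, -1.2, 1.6]
gripper_width: 0.088
t [0.0112 0.2061 0.0186] a [ 0.34 24.88 -0.22] dist 0.207 ang 24.9
t [0.0112 0.2061 0.0186] a [ 0.28 -0.12 -0.29] dist 0.207 ang 0.4
[  40.99   -8.94  -43.5    28.2   -41.99 -158.  ]
```

```bash
cat > kin.py <<'E'
import json,numpy as np
from scipy.spatial.transform import Rotation as Ro
from scipy.optimize import least_squares
D=[json.loads(l) for l in open("log.jsonl")]
D.append([[-47.607,20.546,.682,0,-70.136,-16.507],[.295,-.607,.227],None])
def E(a,x): return Ro.from_euler(a,x,degrees=True)
S4=S6=1
def fk(q,k,s4=None,s6=None):
    s4=S4 if s4 is None else s4; s6=S6 if s6 is None else s6
    r0,y0,z0,L2,a3,c3,w,Lt=k
    R=E('z',q[0]); p=R.apply([r0,y0,z0])
    R=R*E('y',q[1]); p=p+R.apply([0,0,L2])
    R=R*E('y',-q[2]); p=p+R.apply([a3,0,c3])
    R=R*E('x',s4*q[3])*E('y',-q[4]); p=p+R.apply([Lt,w,0])
    R=R*E('x',s6*q[5]+C6)
    return p,R
C6=90
LIM=np.array([[-176.03,176.03],[-82.01,121.73],[-58.28,71.71],[-173.87,95.51],[-174.79,-.11],[-173.66,173.66]])
def fit(s4,s6,c6):
    global C6; C6=c6
    def f(k):
        e=[]
        for q,p,o in D:
            P,R=fk(q,k,s4,s6); e+=list((P-p)*1000)
            if o is not None: e+=list((Ro.from_euler('xyz',o,degrees=True).inv()*R).as_rotvec(degrees=True))
        return np.r_[e,(k-k0)*.3]
    k0=np.array([.0,-.1,.4,.4,.4,0,-.09,.2]); return least_squares(f,k0)
best=min((( (s:=fit(a,b,c)).cost,a,b,c,s.x) for a in(1,-1) for b in (1,-1) for c in (0,90,180,-90)),key=lambda t:t[0])
cost,S4,S6,C6,K=best
def ik(p,R,q0):
    def f(q):
        P,Q=fk(q,K); return np.r_[(P-p)*100,(R.inv()*Q).as_rotvec()*30]
    b=None
    for g in q0:
        g=np.clip(g,LIM[:,0]+1,LIM[:,1]-1)
        s=least_squares(f,g,bounds=(LIM[:,0],LIM[:,1]))
        if b is None or s.cost<b.cost-1e-6: b=s
    return b.x,b.cost
if __name__=="__main__":
    print(cost,S4,S6,C6,K.round(4))
    for q,p,o in D: 
        P,R=fk(q,K); print(((P-p)*1000).round(1), None if o is None else (Ro.from_euler('xyz',o,degrees=True).inv()*R).as_rotvec(degrees=True).round(2))
E
python3 kin.py
```

```text
0.12113364615096807 -1 -1 -90 [-0.0119  0.0062  0.2103  0.6013  0.4777 -0.0038 -0.1978  0.3808]
[0.1 0.1 0.2] [ 0. -0. -0.]
[-0.   0.1  0.1] [0. 0. 0.]
[ 0.  0. -0.] [0. 0. 0.]
[-0.3 -0.1 -0.3] None
```

```bash
cat > plan.py <<'E'
from kin import *
import h
rng=np.random.default_rng(0)
seeds=[np.array([j1,20,0,j4,j5,j6]) for j1 in (-40,20) for j4 in (-120,-40,40) for j5 in (-40,-90) for j6 in (-120,0,120)]
def sols(p,R):
    out=[]
    def f(q):
        P,Q=fk(q,K); return np.r_[(P-p)*100,(R.inv()*Q).as_rotvec()*30]
    for g in seeds:
        s=least_squares(f,g,bounds=(LIM[:,0],LIM[:,1]),max_nfev=60)
        if s.cost<1e-3 and not any(np.abs(s.x-o).max()<3 for o in out): out.append(s.x)
    return out
def tcp(mid,M,dx,dz,R):  # grasp point = mid + dx*tinx + dz*tinz ; tcp 19 beyond along tool x
    g=mid+M[:,0]*dx+M[:,2]*dz; return g+R.as_matrix()[:,0]*.0188
def tinM(yaw,tilt): return Ro.from_euler('ZY',[yaw,-tilt],degrees=True).as_matrix()
E
cat > p1.py <<'E'
from plan import *
mid=np.array([.586,.2743,.084])
for fl in (1,-1):
  for T in (25,10,0):
    R=h.Rtool(-8.4,T,fl); p=tcp(mid,tinM(-8.4,25),0,.013,R)
    print("rack",fl,T,[q.round(0).tolist() for q in sols(p,R)])
  for T in (0,-15,-25):
   for yaw in (-5,):
    R=h.Rtool(yaw,T,fl); p=tcp(np.array([.505,0,.023]),tinM(yaw,0),0,.013,R)
    print("mat",fl,T,[q.round(0).tolist() for q in sols(p,R)])
E
python3 p1.py
```

```text
rack 1 25 [[42.0, 16.0, -50.0, 70.0, -20.0, 154.0]]
rack 1 10 [[47.0, 21.0, -26.0, 13.0, -38.0, -156.0]]
rack 1 0 [[43.0, 25.0, -13.0, -0.0, -52.0, -141.0]]
mat 1 0 [[22.0, 19.0, -34.0, -0.0, -37.0, -117.0]]
mat 1 -15 [[18.0, 26.0, -20.0, -7.0, -58.0, -108.0]]
mat 1 -25 [[16.0, 32.0, -11.0, -9.0, -70.0, -106.0]]
rack -1 25 [[42.0, 16.0, -50.0, 70.0, -20.0, -26.0]]
rack -1 10 [[47.0, 21.0, -26.0, 13.0, -38.0, 24.0]]
rack -1 0 [[43.0, 25.0, -13.0, -0.0, -52.0, 39.0]]
mat -1 0 [[22.0, 19.0, -34.0, -0.0, -37.0, 63.0]]
mat -1 -15 [[18.0, 26.0, -20.0, -7.0, -58.0, 72.0]]
mat -1 -25 [[16.0, 32.0, -11.0, -9.0, -70.0, 74.0]]
```

```bash
cat > p2.py <<'E'
from plan import *
for T2 in (-25,-15,0):
  for yaw in (-5,-40,-70,-100,-140,30,60,90):
    M=tinM(yaw,55); nose=np.array([.573,-.284,0]); off=M[:,0]*-.080+M[:,2]*.014
    mid=nose-off; mid[2]=.14
    res=[]
    for fl in (1,-1):
      R=h.Rtool(yaw,55+T2,fl); p=tcp(mid,M,0,.013,R); res+= [(fl,q.round(0).tolist()) for q in sols(p,R)]
    print(T2,yaw,mid.round(2),res)
E
python3 p2.py
```

```text
-25 -5 [ 0.63 -0.29  0.14] [(1, [-10.0, 14.0, -26.0, -8.0, -20.0, -78.0]), (-1, [-10.0, 14.0, -26.0, -8.0, -20.0, 102.0])]
-25 -40 [ 0.62 -0.32  0.14] []
-25 -70 [ 0.59 -0.34  0.14] [(1, [-8.0, 16.0, -44.0, 62.0, -30.0, 153.0]), (-1, [-8.0, 16.0, -44.0, 62.0, -30.0, -27.0])]
-25 -100 [ 0.56 -0.34  0.14] [(1, [-1.0, 22.0, -31.0, 40.0, -50.0, 141.0]), (-1, [-1.0, 22.0, -31.0, 40.0, -50.0, -39.0])]
-25 -140 [ 0.53 -0.32  0.14] [(1, [-2.0, 29.0, -13.0, 20.0, -72.0, 121.0]), (-1, [-2.0, 29.0, -13.0, 20.0, -72.0, -59.0])]
-25 30 [ 0.62 -0.26  0.14] [(1, [-21.0, 19.0, -9.0, -32.0, -47.0, -20.0]), (-1, [-21.0, 19.0, -9.0, -32.0, -47.0, 160.0])]
-25 60 [ 0.6  -0.23  0.14] [(1, [-24.0, 24.0, 0.0, -33.0, -66.0, 8.0]), (-1, [-24.0, 24.0, 0.0, -33.0, -66.0, -172.0])]
-25 90 [ 0.57 -0.23  0.14] [(1, [-22.0, 30.0, 7.0, -28.0, -81.0, 30.0]), (-1, [-22.0, 30.0, 7.0, -28.0, -81.0, -150.0])]
-15 -5 [ 0.63 -0.29  0.14] [(1, [-13.0, 13.0, -26.0, -26.0, -12.0, -59.0]), (-1, [-13.0, 13.0, -26.0, -26.0, -12.0, 121.0])]
-15 -40 [ 0.62 -0.32  0.14] []
-15 -70 [ 0.59 -0.34  0.14] [(1, [-14.0, 16.0, -51.0, 93.0
[... 803 characters left out ...]
5.0, -24.0, 80.0]), (-1, [-47.0, 15.0, -43.0, -165.0, -24.0, -100.0])]
0 -70 [ 0.59 -0.34  0.14] []
0 -100 [ 0.56 -0.34  0.14] [(1, [4.0, 29.0, -40.0, 64.0, -62.0, 113.0]), (-1, [4.0, 29.0, -40.0, 64.0, -62.0, -67.0])]
0 -140 [ 0.53 -0.32  0.14] [(1, [3.0, 41.0, -10.0, 29.0, -88.0, 112.0]), (-1, [3.0, 41.0, -10.0, 29.0, -88.0, -68.0])]
0 30 [ 0.62 -0.26  0.14] [(1, [-41.0, 23.0, -8.0, -66.0, -58.0, 19.0]), (-1, [-41.0, 23.0, -8.0, -66.0, -58.0, -161.0])]
0 60 [ 0.6  -0.23  0.14] [(1, [-39.0, 32.0, 6.0, -55.0, -82.0, 27.0]), (-1, [-39.0, 32.0, 6.0, -55.0, -82.0, -153.0])]
0 90 [ 0.57 -0.23  0.14] [(1, [-33.0, 41.0, 19.0, -44.0, -102.0, 37.0]), (-1, [-33.0, 41.0, 19.0, -44.0, -102.0, -143.0])]
```

```bash
python3 - <<'E'
from plan import *
mid=np.array([.586,.2743,.084]); R=h.Rtool(-8.4,5); p=tcp(mid,tinM(-8.4,25),0,.015,R); print(p)
h.rel(p-.10*R.as_matrix()[:,0],R)
E
```

```text
[0.58134968 0.2749867  0.07886616]
t [ 0.0841  0.2068 -0.0179] a [ 0.33 19.88 -0.24] dist 0.224 ang 19.9
```

```bash
python3 -m creep '[{"ax":0,"ay":4,"az":0,"tx":0.01,"ty":0.045,"tz":-0.004,"fingers":0.0876},{"ax":0,"ay":8,"az":0,"tx":0.02,"ty":0.09,"tz":-0.008,"fingers":0.0876},{"ax":0,"ay":12,"az":0,"tx":0.03,"ty":0.13,"tz":-0.012,"fingers":0.0876},{"ax":0,"ay":16,"az":0,"tx":0.045,"ty":0.17,"tz":-0.015,"fingers":0.0876},{"ax":0,"ay":20,"az":0,"tx":0.06,"ty":0.207,"tz":-0.018,"fingers":0.0876}]'
python3 -c "
from plan import *
h.log()
mid=np.array([.586,.2743,.084]); R=h.Rtool(-8.4,5); p=tcp(mid,tinM(-8.4,25),0,.015,R)
h.rel(p-.10*R.as_matrix()[:,0],R)
print(h.r.get_state()['joints'].round(2)); h.rel(p-.10*R.as_matrix()[:,0],R)
d,P=h.cap('wrist'); h.cv2.imwrite('pics/w1.png',d['pixels']); np.save('w1.npy',P)
"; python3 kin.py
```

```text
time_s: 2.3
tcp_pos: [0.5631, 0.2766, 0.1981]
eef_rot: [-0.1, 85.5, -8.2]
contact_force: [-0.0, 0.5, 0.2]
gripper_width: 0.0876
t [0.0203 0.001  0.0081] a [ 0.3  -0.52 -0.01] dist 0.022 ang 0.6
[  46.23   15.02  -12.93    4.23  -59.51 -146.4 ]
t [0.0203 0.001  0.0081] a [ 0.3  -0.52 -0.01] dist 0.022 ang 0.6
0.13362651390432262 -1 -1 -90 [-1.000e-03  3.000e-04  1.999e-01  6.016e-01  4.648e-01 -1.000e-04
 -1.919e-01  3.785e-01]
[0.1 0.1 0.1] [ 0. -0. -0.]
[0.  0.1 0.1] [0. 0. 0.]
[ 0.  0. -0.] [0. 0. 0.]
[-0.1  0.   0. ] [0. 0. 0.]
[-0.2 -0.2 -0.3] None
```

View pics/w1.png

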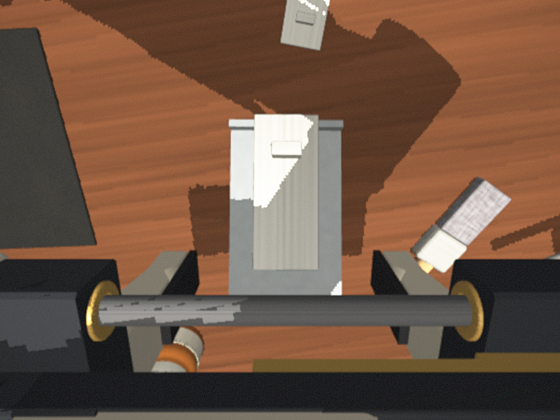

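Wrist view: lid and tin at columns 253–318, rows 114–269, with the knob at (286,148) on the nose side. The tin is nearly parallel to the image axes, so the jaws are aligned. I fit the lid from this depth image.

```bash
cat > lidfit.py <<'E'
import numpy as np,cv2
def lidfit(P,yaw,pitch,c0,hw=.008):
    """fit the lid top plane near c0 (guess of lid-top centre)"""
    from scipy.spatial.transform import Rotation as Ro
    M=Ro.from_euler('ZY',[yaw,-pitch],degrees=True).as_matrix()
    X=P.reshape(-1,3); X=X[np.isfinite(X).all(1)]; q=(X-c0)@M
    k=(abs(q[:,0])<.09)&(abs(q[:,1])<.05)&(abs(q[:,2])<hw); L=X[k]
    for _ in range(3):
        c=L.mean(0); V=np.linalg.svd(L-c,full_matrices=False)[2]; n=V[2]*np.sign(V[2][2]); L=L[abs((L-c)@n)<.004]
    e2=np.cross(n,M[:,0]); e2/=np.linalg.norm(e2); e1=np.cross(e2,n)
    rr=cv2.minAreaRect(np.stack([(L-c)@e1,(L-c)@e2],1).astype(np.float32))
    (u,v),(w,h),a=rr
    if w<h: a-=90
    a=(a+45)%90-45
    ce=c+e1*u+e2*v; d=e1*np.cos(np.radians(a))+e2*np.sin(np.radians(a))
    print("lid centre",ce.round(4),"size",round(w,4),round(h,4),"tilt",np.degrees(np.arccos(n[2])).round(2),"yaw",np.degrees(np.arctan2(d[1],d[0])).round(2),"n",n.round(3),"npts",len(L))
    return ce,d,n
E
python3 - <<'E'
from lidfit import *
P=np.load("w1.npy"); ce,d,n=lidfit(P,-8.4,25,np.array([.557,.2785,.1]))
print("mid",ce+.02*d-.027*n)
k=P[148,286]; print("knobpx",k, P[135:160,286,:].round(3)[::4])
E
```

```text
lid centre [0.5566 0.2776 0.0978] size 0.1194 0.0502 tilt 25.0 yaw -8.39 n [-0.418  0.062  0.906] npts 9539
mid [0.58586262 0.27325659 0.08176417]
knobpx [0.52364721 0.28248927 0.09926737] [[0.518 0.283 0.08 ]
 [0.52  0.283 0.081]
 [0.52  0.283 0.099]
 [0.523 0.283 0.099]
 [0.525 0.282 0.101]
 [0.529 0.282 0.099]
 [0.535 0.281 0.087]]
```

```bash
python3 - <<'E'
from plan import *
mid=np.array([.586,.2736,.0822]); R=h.Rtool(-8.4,5); p=tcp(mid,tinM(-8.4,25),0,.015,R); print(p)
h.rel(p,R); print(sols(p,R)); 
E
```

```text
[0.58134968 0.2742867  0.07706616]
t [ 0.117  -0.0035  0.0086] a [ 0.38 -0.88  0.19] dist 0.117 ang 1.0
[array([  45.00807474,   22.65347818,  -20.01160959,    5.73056796,
        -44.49296822, -147.39799021])]
```

```bash
python3 -m creep '[{"ax":0.4,"ay":-0.9,"az":0.2,"tx":0.02,"ty":-0.003,"tz":0.008,"fingers":0.0876},{"ax":0.4,"ay":-0.9,"az":0.2,"tx":0.045,"ty":-0.003,"tz":0.008,"fingers":0.0876},{"ax":0.4,"ay":-0.9,"az":0.2,"tx":0.065,"ty":-0.003,"tz":0.008,"fingers":0.0876},{"ax":0.4,"ay":-0.9,"az":0.2,"tx":0.075,"ty":-0.003,"tz":0.008,"fingers":0.0876},{"ax":0.4,"ay":-0.9,"az":0.2,"tx":0.075,"ty":-0.003,"tz":0.008,"fingers":0.0876}]'
python3 - <<'E'
from plan import *
mid=np.array([.586,.2736,.0822]); R=h.Rtool(-8.4,5); p=tcp(mid,tinM(-8.4,25),0,.015,R); print(p)
h.rel(p,R); 
E
```

```text
time_s: 2.85
tcp_pos: [0.5757, 0.2683, 0.1228]
eef_rot: [0.4, 84.6, -8.1]
contact_force: [0.8, -0.2, 0.9]
gripper_width: 0.0876
[0.58134968 0.2742867  0.07706616]
t [0.046  0.0067 0.0004] a [-0.18  0.42 -0.02] dist 0.046 ang 0.5
```

```bash
python3 -m creep '[{"ax":0,"ay":0,"az":0,"tx":0.015,"ty":0.006,"tz":0,"fingers":0.0876},{"ax":0,"ay":0,"az":0,"tx":0.015,"ty":0.006,"tz":0,"fingers":0.0876},{"ax":0,"ay":0,"az":0,"tx":0.015,"ty":0.006,"tz":0,"fingers":0.0876}]'
python3 - <<'E'
from plan import *
mid=np.array([.586,.2736,.0822]); R=h.Rtool(-8.4,5); p=tcp(mid,tinM(-8.4,25),0,.015,R)
h.rel(p,R); d,P=h.cap('wrist'); h.cv2.imwrite('pics/w2.png',d['pixels'])
print(fk(h.r.get_state()['joints'],K)[0],h.r.get_state()['tcp_pos'])
h.rel(p,R); from lidfit import *; lidfit(P,-8.4,25,np.array([.557,.2785,.098]))
E
```

```text
time_s: 3.15
tcp_pos: [0.5787, 0.275, 0.1095]
eef_rot: [1.6, 84.5, -6.9]
contact_force: [-0.4, -0.5, -0.0]
gripper_width: 0.0877
t [ 0.0326 -0.0004 -0.0004] a [-0.16  0.52 -0.14] dist 0.033 ang 0.6
[0.57859051 0.27497088 0.10964102] [0.57877259 0.27503958 0.10980406]
t [ 0.0328 -0.0005 -0.0005] a [-0.16  0.53 -0.17] dist 0.033 ang 0.6
lid centre [0.5569 0.2778 0.0979] size 0.0944 0.12 tilt 25.01 yaw -9.03 n [-0.418  0.062  0.906] npts 18663
```

View pics/w2.png

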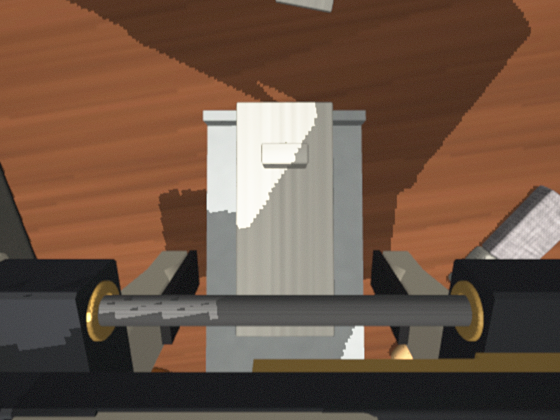

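Fingers straddle the tin (lid columns 237–333, finger faces about 197/371, so it is centred). Descend.

```bash
python3 -m creep '[{"ax":-0.2,"ay":0.5,"az":-0.1,"tx":0.012,"ty":0,"tz":0,"fingers":0.0876},{"ax":-0.2,"ay":0.5,"az":-0.1,"tx":0.024,"ty":0,"tz":0,"fingers":0.0876},{"ax":-0.2,"ay":0.5,"az":-0.1,"tx":0.033,"ty":0,"tz":0,"fingers":0.0876},{"ax":-0.2,"ay":0.5,"az":-0.1,"tx":0.033,"ty":0,"tz":0,"fingers":0.0876},{"ax":-0.2,"ay":0.5,"az":-0.1,"tx":0.033,"ty":0,"tz":0,"fingers":0.0876}]'
python3 - <<'E'
from plan import *
mid=np.array([.586,.2736,.0822]); R=h.Rtool(-8.4,5); p=tcp(mid,tinM(-8.4,25),0,.015,R)
h.rel(p,R)
E
```

```text
time_s: 3.7
tcp_pos: [0.5816, 0.2742, 0.0758]
eef_rot: [-0.2, 85.0, -8.6]
contact_force: [0.2, 0.2, -0.0]
gripper_width: 0.0872
t [-0.0013  0.0001 -0.0002] a [ 0.03 -0.03  0.01] dist 0.001 ang 0.0
```

```bash
python3 -m creep '[{"ax":0,"ay":0,"az":0,"tx":-0.001,"ty":0,"tz":0,"fingers":0.06},{"ax":0,"ay":0,"az":0,"tx":-0.001,"ty":0,"tz":0,"fingers":0.045},{"ax":0,"ay":0,"az":0,"tx":-0.001,"ty":0,"tz":0,"fingers":0.04},{"ax":0,"ay":0,"az":0,"tx":-0.001,"ty":0,"tz":0,"fingers":0.04},{"ax":0,"ay":0,"az":0,"tx":-0.001,"ty":0,"tz":0,"fingers":0.04}]' 45
```

```text
time_s: 4.2
tcp_pos: [0.5817, 0.2745, 0.0775]
eef_rot: [0.6, 85.0, -7.8]
contact_force: [-0.6, -1.4, 0.2]
gripper_width: 0.0534
```

```bash
python3 -m creep '[{"ax":0,"ay":0,"az":0,"tx":0,"ty":0,"tz":0,"fingers":0.04},{"ax":0,"ay":0,"az":0,"tx":0,"ty":0,"tz":0,"fingers":0.04},{"ax":0,"ay":0,"az":0,"tx":0,"ty":0,"tz":0,"fingers":0.04}]' 45
```

```text
time_s: 4.5
tcp_pos: [0.5817, 0.2745, 0.0775]
eef_rot: [0.5, 85.0, -7.9]
contact_force: [-0.9, 0.1, 1.2]
gripper_width: 0.0495
```

```bash
python3 -m creep '[{"ax":0,"ay":0,"az":0,"tx":-0.004,"ty":0,"tz":-0.0015,"fingers":0.04},{"ax":0,"ay":0,"az":0,"tx":-0.012,"ty":0,"tz":-0.004,"fingers":0.04},{"ax":0,"ay":0,"az":0,"tx":-0.025,"ty":0,"tz":-0.006,"fingers":0.04},{"ax":0,"ay":0,"az":0,"tx":-0.042,"ty":0,"tz":-0.008,"fingers":0.04},{"ax":0,"ay":0,"az":0,"tx":-0.06,"ty":0,"tz":-0.01,"fingers":0.04}]' 45
```

```text
time_s: 5.0
tcp_pos: [0.5662, 0.2765, 0.1375]
eef_rot: [0.4, 85.0, -8.0]
contact_force: [-1.0, -0.1, -2.8]
gripper_width: 0.05
```

```bash
python3 -m creep '[{"ax":0,"ay":0,"az":0,"tx":-0.015,"ty":0,"tz":0,"fingers":0.04},{"ax":0,"ay":0,"az":0,"tx":-0.03,"ty":0,"tz":0,"fingers":0.04},{"ax":0,"ay":0,"az":0,"tx":-0.03,"ty":0,"tz":0,"fingers":0.04},{"ax":0,"ay":0,"az":0,"tx":-0.03,"ty":0,"tz":0,"fingers":0.04},{"ax":0,"ay":0,"az":0,"tx":-0.03,"ty":0,"tz":0,"fingers":0.04}]' 45
python3 - <<'E'
from h import *
d,P=cap('wrist'); cv2.imwrite('pics/w3.png',d['pixels']); np.save('w3.npy',P); s,Q=cap('scene'); crop(s,280,80,480,230,3.5,'pics/s3.png'); print(r.get_state())
E
```

```text
time_s: 5.5
tcp_pos: [0.5635, 0.2766, 0.1654]
eef_rot: [-0.1, 85.1, -8.4]
contact_force: [0.4, 0.1, -3.5]
gripper_width: 0.0497
{'time_s': 5.6, 'joints': array([  46.43867768,   16.39098482,  -15.9711492 ,    4.95888817,
        -54.91372311, -147.57379664]), 'qd': array([-0.04549297,  0.10764848,  0.21105834,  0.10798873, -0.07156331,
        0.04409541]), 'joint_torque': array([ 2.76942377e-02, -5.23665619e+01,  2.82241881e+01,  6.95295498e+00,
        1.19129950e-01,  2.35240950e-03]), 'tcp_pos': array([0.5636172 , 0.27657423, 0.165168  ]), 'eef_rot': array([-0.3781919 , 85.05824886, -8.75818922]), 'contact_force': array([ 0.38298479, -0.50542155, -2.99345636]), 'moment': array([-0.03807313,  0.31937651,  0.02139095]), 'gripper_width': 0.04952697498651971}
```

View pics/w3.png

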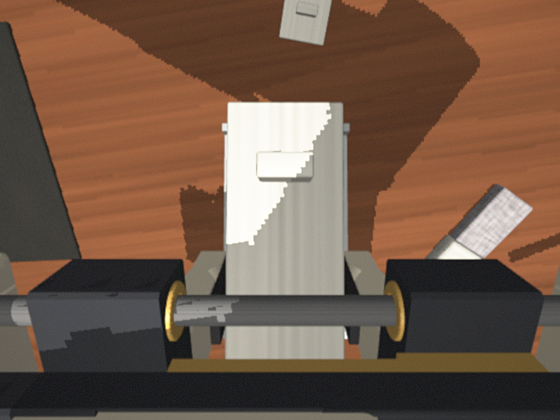

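View pics/s3.png

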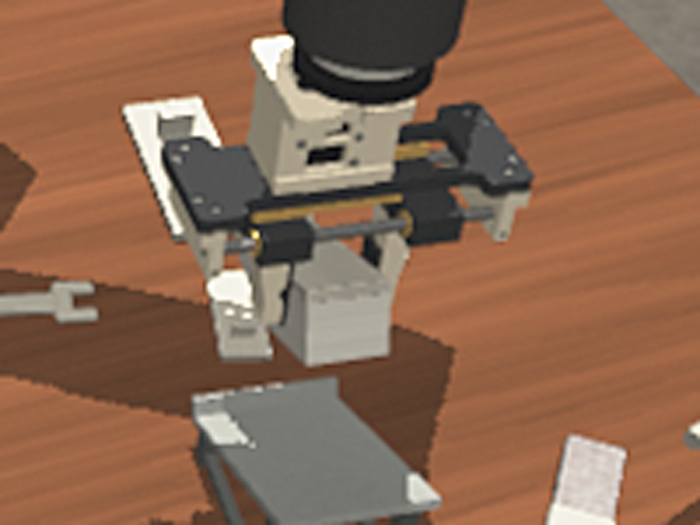

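The tin hangs in the fingers clear of the rack, lid shut (wrist view: knob at 285,165, lid edge at 228–343). Now fit the in-hand pose and plan the carry.

```bash
python3 - <<'E'
from plan import *
from lidfit import *
P=np.load("w3.npy"); p0,R0=h.pose()
c0=np.array([.557,.278,.098])+[-.018,.002,.088]
# fit with visible part only
ce,d,n=lidfit(P,-8.4,25,c0)
print("n in tool",R0.inv().apply(n), "expected -cos20,-sin20", -np.cos(np.radians(20)),-np.sin(np.radians(20)))
# place: tin mid at mat centre (.505,-.002), mat z .004 ; yaw -5
for yaw in (-5,-8.4):
  R=h.Rtool(yaw,-20); M=tinM(yaw,0); mid=np.array([.505,-.002,.0235]); p=tcp(mid,M,0,.015,R)
  print(yaw,p,[q.round(0) for q in sols(p,R)],[q.round(0) for q in sols(p+[0,0,.1],R)]); h.rel(p+[0,0,.10],R)
E
```

```text
lid centre [0.5335 0.2804 0.1834] size 0.0832 0.1089 tilt 24.99 yaw -9.08 n [-0.418  0.063  0.906] npts 25269
n in tool [-0.93939188  0.00127167 -0.34284292] expected -cos20,-sin20 -0.9396926207859084 -0.3420201433256687
-5 [ 0.49859449 -0.00143959  0.02083378] [array([  16.,   29.,  -16.,   -8.,  -64., -107.])] [array([  16.,   22.,  -12.,   -7.,  -75., -108.])]
t [ 0.0423 -0.2845 -0.0275] a [-3.38 24.93 -0.41] dist 0.289 ang 25.2
-8.4 [ 0.498639   -0.00106069  0.02083378] [array([  16.,   29.,  -16.,   -9.,  -64., -109.])] [array([  16.,   22.,  -11.,   -8.,  -75., -111.])]
t [ 0.0423 -0.2841 -0.0276] a [1.000e-02 2.494e+01 4.000e-02] dist 0.289 ang 24.9
```

```bash
python3 -m creep '[{"ax":-0.2,"ay":1,"az":0,"tx":0,"ty":-0.012,"tz":-0.001,"fingers":0.04},{"ax":-0.5,"ay":3,"az":0,"tx":0,"ty":-0.04,"tz":-0.004,"fingers":0.04},{"ax":-0.8,"ay":6,"az":0,"tx":0,"ty":-0.075,"tz":-0.007,"fingers":0.04},{"ax":-1.2,"ay":9,"az":0,"tx":0,"ty":-0.11,"tz":-0.01,"fingers":0.04},{"ax":-1.6,"ay":12,"az":-0.2,"tx":0,"ty":-0.145,"tz":-0.014,"fingers":0.04}]' 45
python3 - <<'E'
from plan import *
h.log()
R=h.Rtool(-5,-20); M=tinM(-5,0); mid=np.array([.505,-.002,.0235]); p=tcp(mid,M,0,.015,R)
h.rel(p+[0,0,.10],R)
E
```

```text
time_s: 6.1
tcp_pos: [0.5287, 0.1344, 0.1645]
eef_rot: [-179.1, 82.9, 174.2]
contact_force: [2.0, 0.1, -3.5]
gripper_width: 0.0497
t [ 0.0454 -0.1384 -0.0084] a [-1.71 12.87 -0.29] dist 0.146 ang 13.0
```

```bash
python3 -m creep '[{"ax":-0.4,"ay":3,"az":0,"tx":0.008,"ty":-0.035,"tz":-0.002,"fingers":0.04},{"ax":-0.8,"ay":6,"az":0,"tx":0.018,"ty":-0.07,"tz":-0.004,"fingers":0.04},{"ax":-1.2,"ay":9,"az":-0.1,"tx":0.028,"ty":-0.1,"tz":-0.006,"fingers":0.04},{"ax":-1.6,"ay":12,"az":-0.2,"tx":0.038,"ty":-0.125,"tz":-0.008,"fingers":0.04},{"ax":-1.7,"ay":12.9,"az":-0.3,"tx":0.045,"ty":-0.138,"tz":-0.0085,"fingers":0.04}]' 45
python3 - <<'E'
from plan import *
h.log()
R=h.Rtool(-5,-20); M=tinM(-5,0); mid=np.array([.505,-.002,.0235]); p=tcp(mid,M,0,.015,R)
h.rel(p+[0,0,.02],R)
E
```

```text
time_s: 6.6
tcp_pos: [0.4987, -0.002, 0.1199]
eef_rot: [-179.8, 69.9, 175.1]
contact_force: [-0.8, 0.6, -3.5]
gripper_width: 0.0496
t [0.0743 0.0007 0.027 ] a [-0.18 -0.1   0.02] dist 0.079 ang 0.2
```

```bash
python3 -m creep '[{"ax":0,"ay":0,"az":0,"tx":0.018,"ty":0,"tz":0.0065,"fingers":0.04},{"ax":-0.1,"ay":0,"az":0,"tx":0.04,"ty":0.0005,"tz":0.0145,"fingers":0.04},{"ax":-0.2,"ay":0,"az":0,"tx":0.06,"ty":0.0005,"tz":0.022,"fingers":0.04},{"ax":-0.2,"ay":0,"az":0,"tx":0.074,"ty":0.0005,"tz":0.027,"fingers":0.04},{"ax":-0.2,"ay":0,"az":0,"tx":0.074,"ty":0.0005,"tz":0.027,"fingers":0.04}]' 45
python3 - <<'E'
from plan import *
from lidfit import *
R=h.Rtool(-5,-20); M=tinM(-5,0); mid=np.array([.505,-.002,.0235]); p=tcp(mid,M,0,.015,R)
h.rel(p,R)
d,P=h.cap('wrist'); h.cv2.imwrite('pics/w4.png',d['pixels']); p0,R0=h.pose()
ce,dd,n=lidfit(P,-5,0,np.array([.485,0,.071]))
d,P=h.cap('top'); h.crop(d,240,130,380,270,4,'pics/t4.png')
E
```

```text
time_s: 7.1
tcp_pos: [0.498, 0.0005, 0.0408]
eef_rot: [-179.9, 69.9, 175.2]
contact_force: [-0.3, -0.5, -3.4]
gripper_width: 0.0496
t [ 0.0185 -0.0018  0.0075] a [ 0.11 -0.09  0.07] dist 0.02 ang 0.2
lid centre [0.4787 0.0013 0.07  ] size 0.1086 0.083 tilt 0.13 yaw -4.77 n [0.001 0.002 1.   ] npts 25254
```

View pics/w4.png

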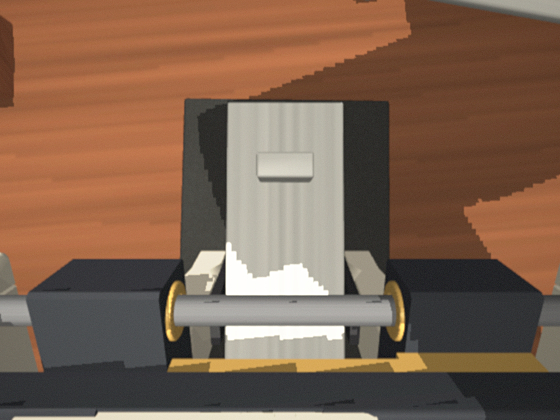

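```bash
python3 -m creep '[{"ax":0,"ay":0,"az":0,"tx":0.006,"ty":0,"tz":0.0022,"fingers":0.04},{"ax":0,"ay":0,"az":0,"tx":0.012,"ty":0,"tz":0.0044,"fingers":0.04},{"ax":0,"ay":0,"az":0,"tx":0.016,"ty":0,"tz":0.0058,"fingers":0.04},{"ax":0,"ay":0,"az":0,"tx":0.0175,"ty":0,"tz":0.0064,"fingers":0.04},{"ax":0,"ay":0,"az":0,"tx":0.0175,"ty":0,"tz":0.0064,"fingers":0.04}]' 45
```

```text
time_s: 7.7
tcp_pos: [0.4992, 0.0004, 0.0239]
eef_rot: [179.9, 70.1, 175.1]
contact_force: [-0.5, 0.4, -2.2]
gripper_width: 0.0494
```

```bash
python3 -m creep '[{"ax":0,"ay":0,"az":0,"tx":0.0005,"ty":0,"tz":0.0002,"fingers":0.04},{"ax":0,"ay":0,"az":0,"tx":0.0005,"ty":0,"tz":0.0002,"fingers":0.04}]' 45;  python3 -m creep '[{"ax":0,"ay":0,"az":0,"tx":0.001,"ty":0,"tz":0.0004,"fingers":0.04},{"ax":0,"ay":0,"az":0,"tx":0.001,"ty":0,"tz":0.0004,"fingers":0.04}]' 45
```

```text
time_s: 7.9
tcp_pos: [0.4995, 0.0005, 0.0237]
eef_rot: [179.9, 70.1, 175.0]
contact_force: [-0.3, 1.8, -4.2]
gripper_width: 0.0498
time_s: 8.1
tcp_pos: [0.4994, 0.0005, 0.0225]
eef_rot: [179.9, 70.1, 175.0]
contact_force: [0.2, 0.2, -3.6]
gripper_width: 0.0499
```

Not yet in contact (noise ~1 N); go lower in small steps.

```bash
python3 -m creep '[{"ax":0,"ay":0,"az":0,"tx":0.001,"ty":0,"tz":0.0004,"fingers":0.04},{"ax":0,"ay":0,"az":0,"tx":0.001,"ty":0,"tz":0.0004,"fingers":0.04}]' 45;  python3 -m creep '[{"ax":0,"ay":0,"az":0,"tx":0.001,"ty":0,"tz":0.0004,"fingers":0.04},{"ax":0,"ay":0,"az":0,"tx":0.001,"ty":0,"tz":0.0004,"fingers":0.04}]' 45
```

```text
time_s: 8.3
tcp_pos: [0.4993, 0.0004, 0.0213]
eef_rot: [179.9, 70.1, 175.0]
contact_force: [-0.5, -0.4, -2.6]
gripper_width: 0.0499
time_s: 8.5
tcp_pos: [0.4993, 0.0005, 0.0202]
eef_rot: [179.9, 70.1, 175.0]
contact_force: [-0.9, -0.2, -3.2]
gripper_width: 0.0495
```

```bash
python3 -m creep '[{"ax":0,"ay":0,"az":0,"tx":0.001,"ty":0,"tz":0.0004,"fingers":0.04},{"ax":0,"ay":0,"az":0,"tx":0.001,"ty":0,"tz":0.0004,"fingers":0.04}]' 45; python3 - <<'E'
from plan import *
from lidfit import *
d,P=h.cap('wrist'); lidfit(P,-5,0,np.array([.485,0,.05])); 
m=np.isfinite(P).all(-1)&(P[...,0]>.40)&(P[...,0]<.6)&(abs(P[...,1])>.03)&(abs(P[...,1])<.055)&(P[...,2]<.03); print("mat z",np.median(P[m][:,2]))
E
```

```text
time_s: 8.7
tcp_pos: [0.4996, 0.0004, 0.0197]
eef_rot: [179.9, 70.1, 175.1]
contact_force: [-0.3, 0.7, 2.1]
gripper_width: 0.0497
lid centre [0.4802 0.0014 0.0489] size 0.0828 0.1087 tilt 0.05 yaw -5.25 n [-0.001  0.001  1.   ] npts 25291
mat z 0.002893256218475474
```

Contact made (z force −3.2 → +2.1, lid top 46 mm above mat). Release.

```bash
python3 -m creep '[{"ax":0,"ay":0,"az":0,"tx":0,"ty":0,"tz":0,"fingers":0.056},{"ax":0,"ay":0,"az":0,"tx":0,"ty":0,"tz":0,"fingers":0.07},{"ax":0,"ay":0,"az":0,"tx":0,"ty":0,"tz":0,"fingers":0.0876},{"ax":0,"ay":0,"az":0,"tx":0,"ty":0,"tz":0,"fingers":0.0876},{"ax":0,"ay":0,"az":0,"tx":0,"ty":0,"tz":0,"fingers":0.0876}]' 45; python3 -m creep '[{"ax":0,"ay":0,"az":0,"tx":-0.01,"ty":0,"tz":0,"fingers":0.0876},{"ax":0,"ay":0,"az":0,"tx":-0.035,"ty":0,"tz":0,"fingers":0.0876},{"ax":0,"ay":0,"az":0,"tx":-0.07,"ty":0,"tz":0,"fingers":0.0876},{"ax":0,"ay":0,"az":0,"tx":-0.1,"ty":0,"tz":0,"fingers":0.0876},{"ax":0,"ay":0,"az":0,"tx":-0.1,"ty":0,"tz":0,"fingers":0.0876}]'
python3 - <<'E'
from plan import *
from lidfit import *
h.log()
d,P=h.cap('wrist'); h.cv2.imwrite('pics/w5.png',d['pixels']); np.save("w5.npy",P); lidfit(P,-5,0,np.array([.485,0,.05]))
E
```

```text
time_s: 9.25
tcp_pos: [0.4995, 0.0004, 0.0192]
eef_rot: [179.9, 70.1, 175.0]
contact_force: [0.5, 0.0, -0.5]
gripper_width: 0.0825
time_s: 9.75
tcp_pos: [0.5372, -0.0025, 0.1178]
eef_rot: [179.7, 70.6, 174.9]
contact_force: [-0.3, 1.1, -1.1]
gripper_width: 0.0875
lid centre [0.4856 0.0008 0.0489] size 0.0501 0.1198 tilt 0.05 yaw -5.0 n [0.    0.001 1.   ] npts 11214
```

View pics/w5.png

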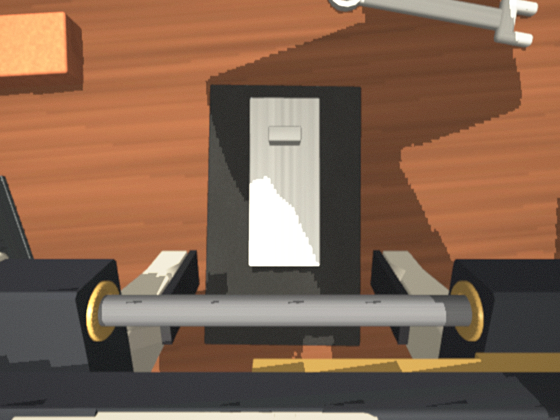

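```bash
cat > p3.py <<'E'
from plan import *
R=h.Rtool(-5,0); x=tinM(-5,0)[:,0]; kn=np.array([.4557,.0034,.056])
for T in (0,-10):
  R=h.Rtool(-5,T)
  for s in (-.045,-.0145,.03):
    print(T,s,[q.round(0).tolist() for q in sols(kn+s*x,R)],[q.round(0).tolist() for q in sols(kn+s*x+[0,0,.07],R)])
  h.rel(kn-.045*x+[0,0,.05],R)
E
python3 p3.py
```

```text
0 -0.045 [[29.0, 7.0, -44.0, -0.0, -39.0, -124.0]] [[29.0, 1.0, -39.0, -0.0, -50.0, -124.0]]
0 -0.0145 [[26.0, 10.0, -41.0, 0.0, -40.0, -121.0]] [[26.0, 4.0, -36.0, 0.0, -50.0, -121.0]]
0 0.03 [[23.0, 14.0, -35.0, 0.0, -41.0, -118.0]] [[23.0, 8.0, -31.0, 0.0, -51.0, -118.0]]
t [ 0.0511 -0.0009 -0.1144] a [  0.15 -19.63  -0.09] dist 0.125 ang 19.6
-10 -0.045 [[24.0, 13.0, -34.0, -6.0, -51.0, -115.0]] [[24.0, 8.0, -30.0, -5.0, -61.0, -116.0]]
-10 -0.0145 [[22.0, 16.0, -31.0, -6.0, -53.0, -113.0]] [[22.0, 10.0, -26.0, -5.0, -62.0, -114.0]]
-10 0.03 [[20.0, 19.0, -25.0, -5.0, -55.0, -111.0]] [[20.0, 14.0, -21.0, -5.0, -63.0, -112.0]]
t [ 0.0511 -0.0009 -0.1144] a [ 0.16 -9.63 -0.07] dist 0.125 ang 9.6
```

```bash
python3 -m creep '[{"ax":0,"ay":-5,"az":0,"tx":0.005,"ty":0,"tz":-0.028,"fingers":0.05},{"ax":0,"ay":-10,"az":0,"tx":0.015,"ty":-0.001,"tz":-0.056,"fingers":0.02},{"ax":0,"ay":-15,"az":0,"tx":0.03,"ty":-0.001,"tz":-0.084,"fingers":0},{"ax":0.1,"ay":-19.6,"az":0,"tx":0.051,"ty":-0.001,"tz":-0.114,"fingers":0},{"ax":0.1,"ay":-19.6,"az":0,"tx":0.051,"ty":-0.001,"tz":-0.114,"fingers":0}]' 20
python3 - <<'E'
from plan import *
h.log()
R=h.Rtool(-5,0); x=tinM(-5,0)[:,0]; kn=np.array([.4557,.0034,.056])
h.rel(kn-.045*x,R)
E
```

```text
time_s: 10.3
tcp_pos: [0.3957, 0.0023, 0.0997]
eef_rot: [-163.6, 89.1, -168.6]
contact_force: [-0.2, 1.2, 0.2]
gripper_width: 0.0531
t [0.0434 0.0066 0.0154] a [ 0.02 -0.86  0.25] dist 0.047 ang 0.9
```

```bash
python3 -m creep '[{"ax":0,"ay":-0.9,"az":0.2,"tx":0,"ty":0.006,"tz":0.01,"fingers":0},{"ax":0,"ay":-0.9,"az":0.2,"tx":0.01,"ty":0.006,"tz":0.01,"fingers":0},{"ax":0,"ay":-0.9,"az":0.2,"tx":0.025,"ty":0.006,"tz":0.01,"fingers":0},{"ax":0,"ay":-0.9,"az":0.2,"tx":0.043,"ty":0.006,"tz":0.01,"fingers":0},{"ax":0,"ay":-0.9,"az":0.2,"tx":0.043,"ty":0.006,"tz":0.01,"fingers":0}]' 20
python3 - <<'E'
from plan import *
h.log()
R=h.Rtool(-5,0); x=tinM(-5,0)[:,0]; kn=np.array([.4557,.0034,.056])
h.rel(kn-.0145*x,R)
d,P=h.cap('wrist'); h.cv2.imwrite('pics/w6.png',d['pixels']); print(h.r.get_state()['gripper_width'])
E
```

```text
time_s: 10.8
tcp_pos: [0.4189, 0.0118, 0.0587]
eef_rot: [15.1, 89.6, 10.1]
contact_force: [-0.5, -0.2, -0.7]
gripper_width: 0.013
t [ 0.0028 -0.0051  0.0229] a [-0.04  0.36 -0.1 ] dist 0.024 ang 0.4
0.008772569631825768
```

View pics/w6.png

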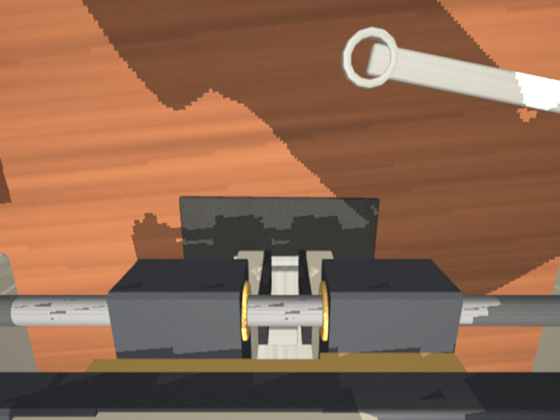

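```bash
python3 -m creep '[{"ax":0,"ay":0.4,"az":-0.1,"tx":0.002,"ty":-0.005,"tz":0.002,"fingers":0},{"ax":0,"ay":0.4,"az":-0.1,"tx":0.002,"ty":-0.005,"tz":0.005,"fingers":0},{"ax":0,"ay":0.4,"az":-0.1,"tx":0.002,"ty":-0.005,"tz":0.008,"fingers":0},{"ax":0,"ay":0.4,"az":-0.1,"tx":0.002,"ty":-0.005,"tz":0.01,"fingers":0},{"ax":0,"ay":0.4,"az":-0.1,"tx":0.002,"ty":-0.005,"tz":0.01,"fingers":0}]' 20
python3 - <<'E'
from plan import *
R=h.Rtool(-5,0); x=tinM(-5,0)[:,0]; kn=np.array([.4557,.0034,.056])
h.rel(kn-.0145*x,R); h.rel(kn+.0305*x,R)
E
```

```text
time_s: 11.35
tcp_pos: [0.4295, 0.0064, 0.0595]
eef_rot: [30.5, 89.7, 25.5]
contact_force: [-0.7, -0.2, 0.0]
gripper_width: 0.0002
t [ 0.0035 -0.0008  0.0118] a [ 0.02  0.24 -0.14] dist 0.012 ang 0.3
t [ 0.0037 -0.0008  0.0568] a [ 0.02  0.24 -0.14] dist 0.057 ang 0.3
```

```bash
python3 -m creep '[{"ax":0,"ay":0.2,"az":0,"tx":0.002,"ty":-0.001,"tz":0.005,"fingers":0},{"ax":0,"ay":0.2,"az":0,"tx":0.002,"ty":-0.001,"tz":0.01,"fingers":0},{"ax":0,"ay":0.2,"az":0,"tx":0.002,"ty":-0.001,"tz":0.016,"fingers":0},{"ax":0,"ay":0.2,"az":0,"tx":0.002,"ty":-0.001,"tz":0.022,"fingers":0},{"ax":0,"ay":0.2,"az":0,"tx":0.002,"ty":-0.001,"tz":0.028,"fingers":0}]' 20
python3 -m creep '[{"ax":0,"ay":0,"az":0,"tx":0,"ty":0,"tz":0.006,"fingers":0},{"ax":0,"ay":0,"az":0,"tx":0,"ty":0,"tz":0.012,"fingers":0},{"ax":0,"ay":0,"az":0,"tx":0,"ty":0,"tz":0.016,"fingers":0},{"ax":0,"ay":0,"az":0,"tx":0,"ty":0,"tz":0.019,"fingers":0},{"ax":0,"ay":0,"az":0,"tx":0,"ty":0,"tz":0.019,"fingers":0}]' 20
python3 - <<'E'
from plan import *
R=h.Rtool(-5,0); x=tinM(-5,0)[:,0]; kn=np.array([.4557,.0034,.056])
h.rel(kn+.0305*x,R)
d,P=h.cap('wrist'); h.cv2.imwrite('pics/w7.png',d['pixels']); d,P=h.cap('scene'); h.crop(d,190,130,310,280,3.5,'pics/s7.png')
E
```

```text
time_s: 11.85
tcp_pos: [0.4574, 0.0029, 0.0572]
eef_rot: [93.7, 89.9, 88.7]
contact_force: [-0.7, 0.3, -0.6]
gripper_width: 0.0008
time_s: 12.35
tcp_pos: [0.4761, 0.0013, 0.0573]
eef_rot: [85.6, 89.9, 80.7]
contact_force: [0.3, -0.9, 0.3]
gripper_width: 0.0003
t [0.0013 0.0003 0.0099] a [ 0.03  0.01 -0.12] dist 0.01 ang 0.1
```

View pics/w7.png

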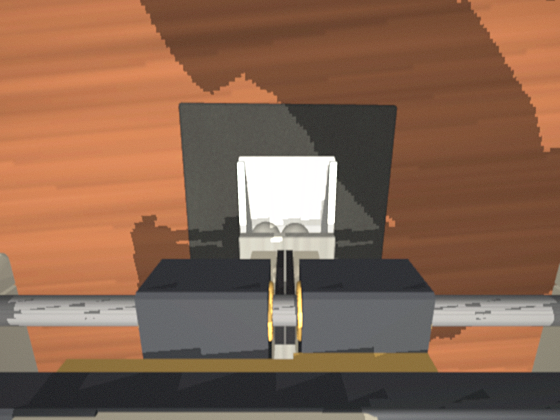

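View pics/s7.png

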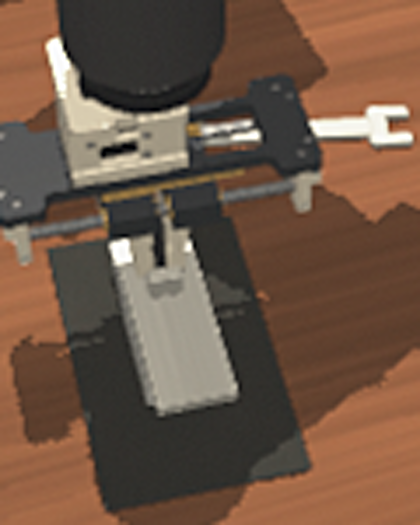

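The nose is open: chute at rows 156–233, two balls visible at (265,229) and (295,229), lid front edge at row 237. Push about 9 mm further.

```bash
python3 -m creep '[{"ax":0,"ay":0,"az":0,"tx":0,"ty":0,"tz":0.004,"fingers":0},{"ax":0,"ay":0,"az":0,"tx":0,"ty":0,"tz":0.008,"fingers":0},{"ax":0,"ay":0,"az":0,"tx":0,"ty":0,"tz":0.009,"fingers":0},{"ax":0,"ay":0,"az":0,"tx":0,"ty":0,"tz":0.009,"fingers":0}]' 20
python3 -m creep '[{"ax":0,"ay":0,"az":0,"tx":0,"ty":0,"tz":-0.004,"fingers":0},{"ax":0,"ay":0,"az":0,"tx":0,"ty":0,"tz":-0.015,"fingers":0},{"ax":0,"ay":0,"az":0,"tx":-0.02,"ty":0,"tz":-0.025,"fingers":0.02},{"ax":0,"ay":0,"az":0,"tx":-0.06,"ty":0,"tz":-0.025,"fingers":0.06},{"ax":0,"ay":0,"az":0,"tx":-0.1,"ty":0,"tz":-0.01,"fingers":0.0876}]' 20
python3 - <<'E'
from plan import *
h.log()
# regrasp pose guess, above by .1 along approach
mid=np.array([.5055,-.001,.0225]); M=tinM(-5,0); R=h.Rtool(-5,-20); p=tcp(mid,M,0,.015,R)
h.rel(p-.1*R.as_matrix()[:,0],R)
E
```

```text
time_s: 12.85
tcp_pos: [0.485, 0.0006, 0.0573]
eef_rot: [86.6, 89.9, 81.6]
contact_force: [-0.3, 0.3, -0.3]
gripper_width: 0.0004
time_s: 13.35
tcp_pos: [0.4716, 0.0008, 0.158]
eef_rot: [149.7, 89.8, 144.7]
contact_force: [2.5, 0.6, -0.1]
gripper_width: 0.019
t [0.044  0.001  0.0618] a [ 0.08 19.85 -0.07] dist 0.076 ang 19.9
```

```bash
python3 -m creep '[{"ax":0,"ay":4,"az":0,"tx":0.005,"ty":0.0,"tz":0.015,"fingers":0.0876},{"ax":0,"ay":8,"az":0,"tx":0.01,"ty":0.0,"tz":0.03,"fingers":0.0876},{"ax":0,"ay":12,"az":0,"tx":0.015,"ty":0.0,"tz":0.045,"fingers":0.0876},{"ax":0,"ay":16,"az":0,"tx":0.02,"ty":0.0,"tz":0.06,"fingers":0.0876},{"ax":0,"ay":19.8,"az":0,"tx":0.025,"ty":0.0,"tz":0.065,"fingers":0.0876}]' 20
python3 -m creep '[{"ax":0,"ay":0,"az":0,"tx":0,"ty":0,"tz":0,"fingers":0.0876},{"ax":0,"ay":0,"az":0,"tx":0,"ty":0,"tz":0,"fingers":0.0876}]' 20
python3 - <<'E'
from plan import *
from lidfit import *
h.log()
mid=np.array([.5055,-.001,.0225]); M=tinM(-5,0); R=h.Rtool(-5,-20); p=tcp(mid,M,0,.015,R)
h.rel(p,R)
d,P=h.cap('wrist'); h.cv2.imwrite('pics/w8.png',d['pixels']); np.save("w8.npy",P)
lidfit(P,-5,0,np.array([.53,-.003,.05]))
q=(P-np.array([.4856,.0008,.049]))@tinM(-5,0)
# nose walls: points at rim height in front of the lid
k=np.isfinite(q).all(-1)&(abs(q[...,1])<.035)&(q[...,0]<-.02)&(q[...,0]>-.09)&(q[...,2]>-.012)&(q[...,2]<-.003)
print("rim",k.sum(),q[k].min(0),q[k].max(0), np.percentile(q[k][:,0],[1,99]))
E
```

```text
time_s: 13.85
tcp_pos: [0.5399, -0.0043, 0.132]
eef_rot: [179.6, 70.0, 174.7]
contact_force: [-0.1, 0.4, 0.5]
gripper_width: 0.0591
time_s: 14.05
tcp_pos: [0.5387, -0.0044, 0.1314]
eef_rot: [179.8, 70.1, 174.8]
contact_force: [0.5, 1.0, 0.2]
gripper_width: 0.0751
t [0.1185 0.0003 0.0005] a [ 0.03  0.13 -0.07] dist 0.118 ang 0.1
lid centre [ 0.5208 -0.0019  0.0489] size 0.0501 0.0976 tilt 0.06 yaw -5.24 n [-0.     0.001  1.   ] npts 8231
rim 493 [-0.06000505 -0.02527012 -0.01198753] [-0.02002816  0.02494259 -0.00593412] [-0.05929903 -0.02057957]
```

View pics/w8.png

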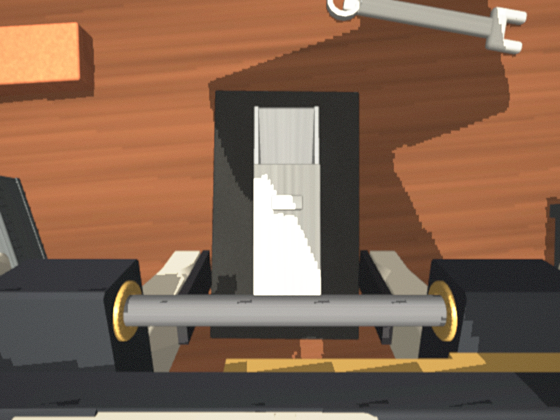

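Tin unmoved; lid back about 45 mm (front edge at row 164, nose at row 107), square to the tin. Regrasp.

```bash
python3 -m creep '[{"ax":0,"ay":0.1,"az":0,"tx":0.02,"ty":0,"tz":0,"fingers":0.0876},{"ax":0,"ay":0.1,"az":0,"tx":0.05,"ty":0,"tz":0,"fingers":0.0876},{"ax":0,"ay":0.1,"az":0,"tx":0.075,"ty":0,"tz":0,"fingers":0.0876},{"ax":0,"ay":0.1,"az":0,"tx":0.085,"ty":0,"tz":0,"fingers":0.0876},{"ax":0,"ay":0.1,"az":0,"tx":0.085,"ty":0,"tz":0,"fingers":0.0876}]' 20
python3 - <<'E'
from plan import *
mid=np.array([.5055,-.001,.0225]); M=tinM(-5,0); R=h.Rtool(-5,-20); p=tcp(mid,M,0,.015,R)
h.rel(p,R); d,P=h.cap('wrist'); h.cv2.imwrite('pics/w9.png',d['pixels'])
E
```

```text
time_s: 14.6
tcp_pos: [0.5096, -0.0016, 0.0525]
eef_rot: [179.7, 70.1, 174.8]
contact_force: [0.2, 0.7, 1.2]
gripper_width: 0.0874
t [0.0343 0.0002 0.0012] a [ 0.1   0.06 -0.07] dist 0.034 ang 0.1
```

View pics/w9.png

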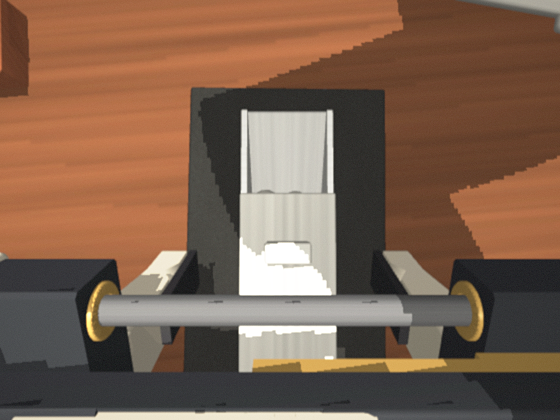

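```bash
python3 -m creep '[{"ax":0,"ay":0,"az":0,"tx":0.012,"ty":0,"tz":0.0005,"fingers":0.0876},{"ax":0,"ay":0,"az":0,"tx":0.024,"ty":0,"tz":0.001,"fingers":0.0876},{"ax":0,"ay":0,"az":0,"tx":0.033,"ty":0,"tz":0.001,"fingers":0.0876},{"ax":0,"ay":0,"az":0,"tx":0.033,"ty":0,"tz":0.001,"fingers":0.0876},{"ax":0,"ay":0,"az":0,"tx":0.033,"ty":0,"tz":0.001,"fingers":0.0876}]' 20
python3 -m creep '[{"ax":0,"ay":0,"az":0,"tx":0,"ty":0,"tz":0,"fingers":0.06},{"ax":0,"ay":0,"az":0,"tx":0,"ty":0,"tz":0,"fingers":0.05},{"ax":0,"ay":0,"az":0,"tx":0,"ty":0,"tz":0,"fingers":0.04},{"ax":0,"ay":0,"az":0,"tx":0,"ty":0,"tz":0,"fingers":0.04},{"ax":0,"ay":0,"az":0,"tx":0,"ty":0,"tz":0,"fingers":0.04}]' 45
python3 -m creep '[{"ax":0,"ay":0,"az":0,"tx":0,"ty":0,"tz":0,"fingers":0.04},{"ax":0,"ay":0,"az":0,"tx":0,"ty":0,"tz":0,"fingers":0.04},{"ax":0,"ay":0,"az":0,"tx":0,"ty":0,"tz":0,"fingers":0.04}]' 45
python3 - <<'E'
from plan import *
mid=np.array([.5055,-.001,.0225]); M=tinM(-5,0); R=h.Rtool(-5,-20); p=tcp(mid,M,0,.015,R)
h.rel(p,R)
E
```

```text
time_s: 15.15
tcp_pos: [0.5005, -0.0009, 0.0207]
eef_rot: [179.7, 70.1, 174.8]
contact_force: [-0.4, 1.0, 0.1]
gripper_width: 0.0874
time_s: 15.65
tcp_pos: [0.5006, -0.0008, 0.021]
eef_rot: [179.6, 70.1, 174.7]
contact_force: [-1.3, 0.1, -0.7]
gripper_width: 0.053
time_s: 15.95
tcp_pos: [0.5007, -0.0006, 0.021]
eef_rot: [179.6, 70.1, 174.7]
contact_force: [0.5, 1.5, 2.0]
gripper_width: 0.0497
t [ 0.0017  0.     -0.0011] a [ 0.08  0.11 -0.11] dist 0.002 ang 0.2
```

```bash
python3 -m creep '[{"ax":0,"ay":0,"az":0,"tx":-0.005,"ty":0,"tz":-0.0018,"fingers":0.04},{"ax":0,"ay":0,"az":0,"tx":-0.018,"ty":0,"tz":-0.0065,"fingers":0.04},{"ax":0,"ay":0,"az":0,"tx":-0.038,"ty":0,"tz":-0.014,"fingers":0.04},{"ax":0,"ay":0,"az":0,"tx":-0.062,"ty":0,"tz":-0.0225,"fingers":0.04},{"ax":0,"ay":0,"az":0,"tx":-0.086,"ty":0,"tz":-0.0315,"fingers":0.04}]' 45
python3 -m creep '[{"ax":0,"ay":0,"az":0,"tx":-0.018,"ty":0,"tz":-0.0065,"fingers":0.04},{"ax":0,"ay":0,"az":0,"tx":-0.033,"ty":0,"tz":-0.012,"fingers":0.04},{"ax":0,"ay":0,"az":0,"tx":-0.037,"ty":0,"tz":-0.0135,"fingers":0.04},{"ax":0,"ay":0,"az":0,"tx":-0.037,"ty":0,"tz":-0.0135,"fingers":0.04}]' 45
cat > p4.py <<'E'
from plan import *
def pourtcp(yaw,tip,z,nose_off=0.,T2=-20.,dz=.0165):
    M=tinM(yaw,tip); n=np.array([.573,-.284,0])+nose_off*np.array([np.cos(np.radians(yaw)),np.sin(np.radians(yaw)),0])
    mid=n-(M[:,0]*-.080+M[:,2]*.014); mid[2]=z; R=h.Rtool(yaw,tip+T2); return tcp(mid,M,0,dz,R),R,mid
if __name__=="__main__":
  from lidfit import *
  h.log()
  d,P=h.cap('wrist'); h.cv2.imwrite('pics/w10.png',d['pixels']); p0,R0=h.pose(); ce,dd,n=lidfit(P,-5,0,p0+[.02,0,.028]); print(p0,R0.inv().apply(n))
  for yaw in (10,30,45):
    for tip,z in ((0,.15),(15,.15),(30,.15),(45,.15),(57,.145)):
      p,R,mid=pourtcp(yaw,tip,z); print(yaw,tip,p.round(3),mid.round(3),[q.round(0).tolist() for q in sols(p,R)])
  p,R,mid=pourtcp(30,0,.15); h.rel(p,R)
E
python3 p4.py
```

```text
time_s: 16.45
tcp_pos: [0.5, -0.0011, 0.1142]
eef_rot: [179.7, 70.1, 174.7]
contact_force: [1.0, 1.1, -4.2]
gripper_width: 0.0496
time_s: 16.85
tcp_pos: [0.5003, -0.0009, 0.1528]
eef_rot: [179.5, 70.2, 174.6]
contact_force: [0.1, 0.2, -3.4]
gripper_width: 0.0498
lid centre [ 0.5037 -0.0022  0.1806] size 0.0642 0.0833 tilt 0.14 yaw -4.97 n [-0.002  0.001  1.   ] npts 13083
[ 0.49985326 -0.00096843  0.15187973] [-0.93952721  0.00326658 -0.34245868]
10 0 [ 0.645 -0.271  0.149] [ 0.652 -0.27   0.15 ] [[-4.0, 37.0, 12.0, 5.0, -85.0, -77.0]]
10 15 [ 0.647 -0.271  0.147] [ 0.653 -0.27   0.15 ] [[-6.0, 29.0, 2.0, 1.0, -68.0, -75.0]]
10 30 [ 0.643 -0.272  0.146] [ 0.648 -0.271  0.15 ] [[-9.0, 21.0, -8.0, -4.0, -51.0, -69.0]]
10 45 [ 0.635 -0.273  0.145] [ 0.638 -0.272  0.15 ] [[-13.0, 16.0, -16.0, -16.0, -36.0, -55.0]]
10 57 [ 0.625 -0.275  0.139] [ 0.627 -0.274  0.145] [[-21.0, 15.0, -17.0, -37.0, -31.0, -32.0]]
30 0 [ 0.637 -0.247  0.149] [ 0.642 -0.244  0.15 ] [[0.0, 33.0, 3.0, 10.0, -78.0, -64.0]]
30 15 [ 0.638 -0.247  0.147] [ 0.643 -0.244  0.15 ] [[-3.0, 26.0, -2.0, 3.0, -65.0, -58.0]]
30 30 [ 0.635 -0.248  0.146] [ 0.639 -0.246  0.15 ] [[-9.0, 21.0, -7.0, -8.0, -54.0, -47.0]]
30 45 [ 0.627 -0.253  0.145] [ 0.631 -0.251  0.15 ] [[-17.0, 18.0, -9.0, -25.0, -48.0, -29.0]]
30 57 [ 0.619 -0.258  0.139] [ 0.621 -0.256  0.145] [[-27.0, 19.0, -9.0, -42.0, -49.0, -9.0]]
45 0 [ 0.625 -0.232  0.149] [ 0.63  -0.227  0.15 ] [[4.0, 29.0, -4.0, 14.0, -72.0, -55.0]]
45 15 [ 0.626 -0.231  0.147] [ 0.63  -0.227  0.15 ] [[-1.0, 24.0, -6.0, 4.0, -63.0, -46.0]]
45 30 [ 0.623 -0.234  0.146] [ 0.627 -0.23   0.15 ] [[-9.0, 21.0, -6.0, -10.0, -57.0, -31.0]]
45 45 [ 0.617 -0.24   0.145] [ 0.62  -0.237  0.15 ] [[-19.0, 20.0, -5.0, -27.0, -56.0, -13.0]]
45 57 [ 0.61  -0.247  0.139] [ 0.612 -0.245  0.145] [[-29.0, 22.0, -3.0, -42.0, -60.0, 4.0]]
t [-0.0513 -0.2334  0.1492] a [-32.84   0.15 -12.06] dist 0.282 ang 35.0
```

View pics/w10.png

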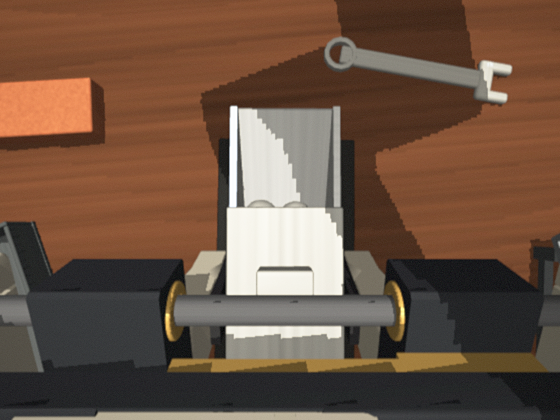

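```bash
python3 -m creep '[{"ax":-1.3,"ay":0,"az":-0.5,"tx":-0.002,"ty":-0.009,"tz":0.006,"fingers":0.04},{"ax":-4,"ay":0,"az":-1.5,"tx":-0.006,"ty":-0.028,"tz":0.018,"fingers":0.04},{"ax":-7.5,"ay":0,"az":-2.8,"tx":-0.012,"ty":-0.054,"tz":0.034,"fingers":0.04},{"ax":-11.5,"ay":0,"az":-4.2,"tx":-0.018,"ty":-0.082,"tz":0.052,"fingers":0.04},{"ax":-15.5,"ay":0.1,"az":-5.7,"tx":-0.024,"ty":-0.11,"tz":0.07,"fingers":0.04}]' 45
python3 - <<'E'
from p4 import *
p,R,mid=pourtcp(30,0,.15); h.rel(p,R)
E
```

```text
time_s: 17.4
tcp_pos: [0.5642, -0.118, 0.1491]
eef_rot: [179.8, 69.9, -168.5]
contact_force: [0.2, 1.1, -4.0]
gripper_width: 0.0502
t [-0.0153 -0.1413  0.042 ] a [-17.13  -0.09  -6.34] dist 0.148 ang 18.3
```

```bash
python3 -m creep '[{"ax":-4.2,"ay":0,"az":-1.5,"tx":-0.004,"ty":-0.034,"tz":0.01,"fingers":0.04},{"ax":-8.5,"ay":0,"az":-3.1,"tx":-0.008,"ty":-0.068,"tz":0.02,"fingers":0.04},{"ax":-12.5,"ay":0,"az":-4.6,"tx":-0.011,"ty":-0.1,"tz":0.03,"fingers":0.04},{"ax":-15.8,"ay":0,"az":-5.8,"tx":-0.014,"ty":-0.128,"tz":0.038,"fingers":0.04},{"ax":-17.1,"ay":-0.1,"az":-6.3,"tx":-0.0153,"ty":-0.141,"tz":0.042,"fingers":0.04}]' 45
python3 - <<'E'
from p4 import *
h.log()
p,R,mid=pourtcp(30,0,.15); h.rel(p,R)
for tip,z in ((15,.15),(30,.148),(45,.145),(57,.137)):
  p,R,mid=pourtcp(30,tip,z); h.rel(p,R)
E
```

```text
time_s: 17.9
tcp_pos: [0.6361, -0.248, 0.1479]
eef_rot: [179.8, 70.0, -150.3]
contact_force: [-0.1, -0.5, -4.8]
gripper_width: 0.0498
t [-0.0012  0.0003  0.0006] a [-0.13 -0.04 -0.11] dist 0.001 ang 0.2
t [-0.0002  0.0003  0.0024] a [ -0.15 -15.04  -0.09] dist 0.002 ang 15.0
t [0.0043 0.0003 0.0002] a [ -0.16 -30.04  -0.07] dist 0.004 ang 30.0
t [ 0.0112  0.0003 -0.0065] a [ -0.17 -45.04  -0.05] dist 0.013 ang 45.0
t [ 0.0227  0.0002 -0.0128] a [-1.800e-01 -5.704e+01 -4.000e-02] dist 0.026 ang 57.0
```

```bash
python3 -m creep '[{"ax":0,"ay":-4,"az":0,"tx":0,"ty":0,"tz":0.001,"fingers":0.04},{"ax":0,"ay":-10,"az":0,"tx":0,"ty":0,"tz":0.002,"fingers":0.04},{"ax":-0.1,"ay":-16,"az":0,"tx":0,"ty":0,"tz":0.002,"fingers":0.04},{"ax":-0.1,"ay":-22,"az":0,"tx":0.002,"ty":0,"tz":0.0015,"fingers":0.04},{"ax":-0.1,"ay":-28,"az":0,"tx":0.004,"ty":0,"tz":0,"fingers":0.04}]' 45
python3 - <<'E'
from p4 import *
h.log()
for tip,z in ((45,.145),(57,.137)):
  p,R,mid=pourtcp(30,tip,z); h.rel(p,R)
E
```

```text
time_s: 18.4
tcp_pos: [0.6343, -0.2465, 0.1452]
eef_rot: [0.2, 81.8, 30.1]
contact_force: [-0.6, -0.7, -4.0]
gripper_width: 0.0497
t [ 0.0042 -0.0018 -0.0098] a [-1.300e-01 -1.676e+01  1.000e-02] dist 0.011 ang 16.8
t [ 0.0113 -0.0019 -0.0209] a [-1.300e-01 -2.876e+01  2.000e-02] dist 0.024 ang 28.8
```

```bash
python3 -m creep '[{"ax":0,"ay":-4,"az":0,"tx":0.001,"ty":-0.001,"tz":-0.0025,"fingers":0.04},{"ax":-0.1,"ay":-8.5,"az":0,"tx":0.002,"ty":-0.001,"tz":-0.005,"fingers":0.04},{"ax":-0.1,"ay":-13,"az":0,"tx":0.003,"ty":-0.002,"tz":-0.0075,"fingers":0.04},{"ax":-0.1,"ay":-17,"az":0,"tx":0.0045,"ty":-0.002,"tz":-0.01,"fingers":0.04},{"ax":-0.1,"ay":-21,"az":0,"tx":0.0065,"ty":-0.002,"tz":-0.0135,"fingers":0.04}]' 45
python3 - <<'E'
from p4 import *
h.log()
for tip,z in ((57,.137),):
  p,R,mid=pourtcp(30,tip,z); h.rel(p,R)
E
```

```text
time_s: 18.9
tcp_pos: [0.6243, -0.2543, 0.1367]
eef_rot: [0.1, 60.8, 30.0]
contact_force: [-0.5, -0.7, -3.8]
gripper_width: 0.0499
t [ 0.0019 -0.0001 -0.0084] a [-0.03 -7.83 -0.02] dist 0.009 ang 7.8
```

```bash
python3 -m creep '[{"ax":0,"ay":-4,"az":0,"tx":0.001,"ty":0,"tz":-0.004,"fingers":0.04},{"ax":0,"ay":-8,"az":0,"tx":0.002,"ty":0,"tz":-0.008,"fingers":0.04},{"ax":0,"ay":-8,"az":0,"tx":0.002,"ty":0,"tz":-0.008,"fingers":0.04},{"ax":0,"ay":-8,"az":0,"tx":0.002,"ty":0,"tz":-0.008,"fingers":0.04},{"ax":0,"ay":-8,"az":0,"tx":0.002,"ty":0,"tz":-0.008,"fingers":0.04}]' 45
python3 - <<'E'
from h import *
d,P=cap('wrist'); cv2.imwrite('pics/w11.png',d['pixels']); d,P=cap('scene'); crop(d,40,150,260,350,3,'pics/s11.png')
E
```

```text
time_s: 19.4
tcp_pos: [0.6202, -0.2577, 0.1322]
eef_rot: [-0.1, 53.0, 29.9]
contact_force: [-0.3, 0.6, -2.8]
gripper_width: 0.0494
```

View pics/w11.png

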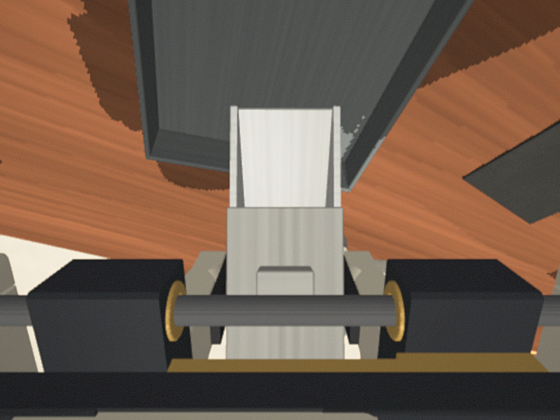

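View pics/s11.png

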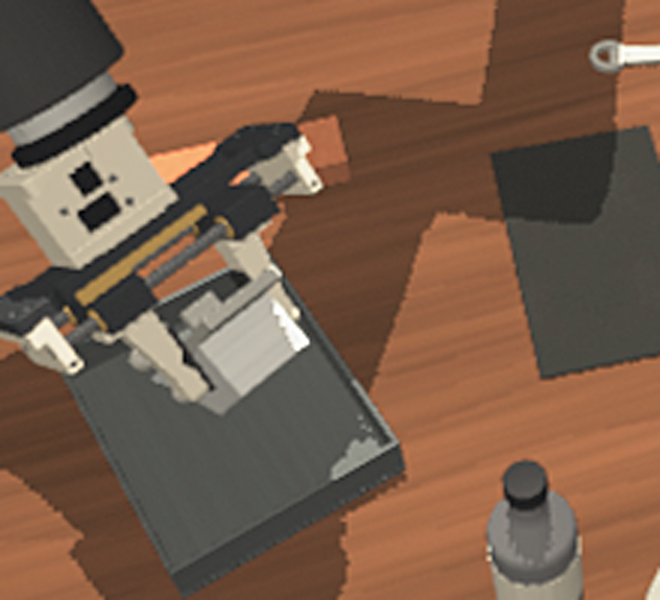

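The chute is empty in the wrist view, but I can't see the balls in the part of the tray in view. I tip slightly further, dwell, then look again.

```bash
python3 -m creep '[{"ax":0,"ay":-3,"az":0,"tx":0,"ty":0,"tz":-0.002,"fingers":0.04},{"ax":0,"ay":-5,"az":0,"tx":0,"ty":0,"tz":-0.003,"fingers":0.04},{"ax":0,"ay":-5,"az":0,"tx":0,"ty":0,"tz":-0.003,"fingers":0.04},{"ax":0,"ay":-5,"az":0,"tx":0,"ty":0,"tz":-0.003,"fingers":0.04},{"ax":0,"ay":-5,"az":0,"tx":0,"ty":0,"tz":-0.003,"fingers":0.04}]' 45
python3 - <<'E'
from h import *
d,P=cap('wrist'); cv2.imwrite('pics/w12.png',d['pixels']); d,P=cap('top'); crop(d,330,110,480,290,3.3,'pics/t12.png')
E
```

```text
time_s: 20.0
tcp_pos: [0.6185, -0.2587, 0.1312]
eef_rot: [-0.2, 47.9, 29.9]
contact_force: [0.6, -0.4, -2.3]
gripper_width: 0.0497
```

View pics/t12.png

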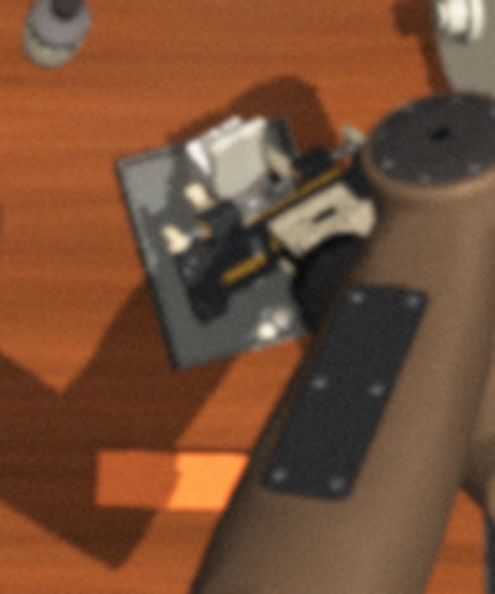

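View pics/w12.png

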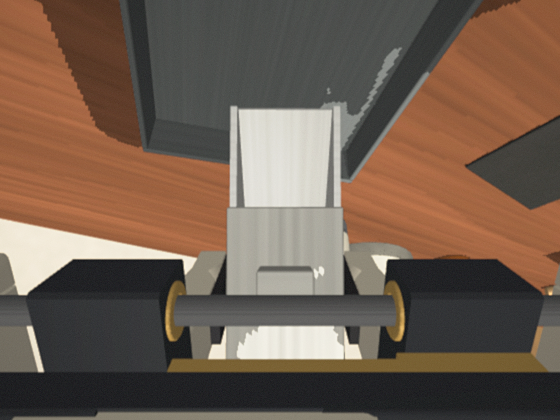

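Balls lie in the tray by its near wall (t12 crop around 268–287, 315–330). I count them in an enlarged crop.

```bash
python3 - <<'E'
from h import *
d,P=cap('top'); crop(d,395,195,435,225,16,'pics/t13.png')
for v in range(202,214): print([int(1000*P[v,u,2]) for u in range(404,424)], v)
E
```

```text
[5, 7, 9, 2, 1, 8, 5, 3, 0, 0, 8, -2, 5, 1, 1, 251, 287, 291, 293, 295] 202
[7, 4, 6, 7, -3, 7, -2, -2, 4, 6, 16, 23, 24, 3, 8, 0, 282, 290, 293, 296] 203
[-2, 4, 3, 8, 6, 7, 7, 0, -3, 16, 13, 20, 15, 18, 2, 14, 277, 288, 299, 304] 204
[3, 3, 6, 4, 6, 1, 7, 4, 19, 15, 22, 22, 15, 23, 2, 3, 278, 288, 294, 294] 205
[1, 2, -4, -2, -1, 4, 3, 1, 15, 22, 23, 30, 27, 19, 8, 4, 273, 289, 286, 295] 206
[2, 11, 1, 9, 1, 0, 4, 2, 8, 16, 23, 24, 17, 13, -1, 0, 2, 280, 289, 295] 207
[6, 1, 3, 0, 21, 19, 21, 20, 17, 3, 16, 15, 15, 0, 3, 4, -1, 273, 282, 287] 208
[5, -3, 5, 9, 22, 13, 20, 21, 26, -2, 7, 2, 0, 2, 4, 10, 3, 4, 277, 283] 209Traceback (most recent call last):
  File "<stdin>", line 3, in <module>
ValueError: cannot convert float NaN to integer
```

View pics/t13.png

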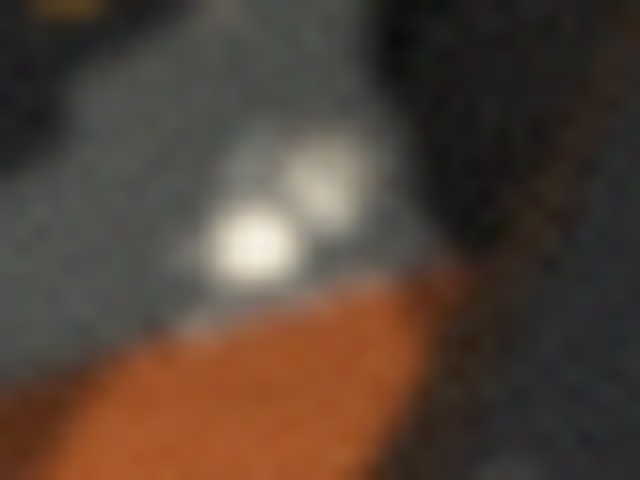

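Two balls are visible; the third is either hidden by the arm or still inside. I bring the tin level over the tray and look.

```bash
python3 -m creep '[{"ax":0,"ay":8,"az":0,"tx":-0.004,"ty":0,"tz":0.005,"fingers":0.04},{"ax":0,"ay":16,"az":0,"tx":-0.008,"ty":0,"tz":0.01,"fingers":0.04},{"ax":0,"ay":24,"az":0,"tx":-0.014,"ty":0,"tz":0.014,"fingers":0.04},{"ax":0,"ay":32,"az":0,"tx":-0.022,"ty":0,"tz":0.018,"fingers":0.04},{"ax":0,"ay":40,"az":0,"tx":-0.03,"ty":0,"tz":0.02,"fingers":0.04}]' 45
python3 - <<'E'
from p4 import *
p,R,mid=pourtcp(30,0,.18); h.rel(p,R)
E
```

```text
time_s: 20.65
tcp_pos: [0.6147, -0.2609, 0.169]
eef_rot: [-9.1, 88.1, 20.9]
contact_force: [-0.4, -1.5, -4.4]
gripper_width: 0.0494
t [-0.0089  0.0008  0.0263] a [-0.04 21.91  0.31] dist 0.028 ang 21.9
```

```bash
python3 -m creep '[{"ax":0,"ay":7,"az":0,"tx":-0.003,"ty":0,"tz":0.008,"fingers":0.04},{"ax":0,"ay":14,"az":0,"tx":-0.006,"ty":0,"tz":0.017,"fingers":0.04},{"ax":0,"ay":20,"az":0.3,"tx":-0.009,"ty":0.001,"tz":0.026,"fingers":0.04},{"ax":0,"ay":21.9,"az":0.3,"tx":-0.009,"ty":0.001,"tz":0.026,"fingers":0.04},{"ax":0,"ay":21.9,"az":0.3,"tx":-0.009,"ty":0.001,"tz":0.026,"fingers":0.04}]' 45
python3 - <<'E'
from h import *
print(r.get_state()['contact_force'])
d,P=cap('wrist'); cv2.imwrite('pics/w14.png',d['pixels']); d,P=cap('top'); crop(d,350,130,440,225,6,'pics/t14.png'); d,P=cap('scene'); crop(d,40,150,260,350,3,'pics/s14.png')
E
```

```text
time_s: 21.15
tcp_pos: [0.636, -0.2463, 0.1743]
eef_rot: [179.1, 70.1, -150.8]
contact_force: [-0.0, 0.1, -3.8]
gripper_width: 0.0493
[-0.02785305  0.08923097 -3.78207798]
```

View pics/w14.png

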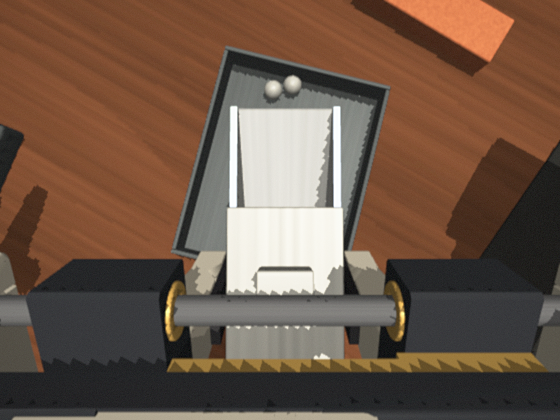

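View pics/t14.png

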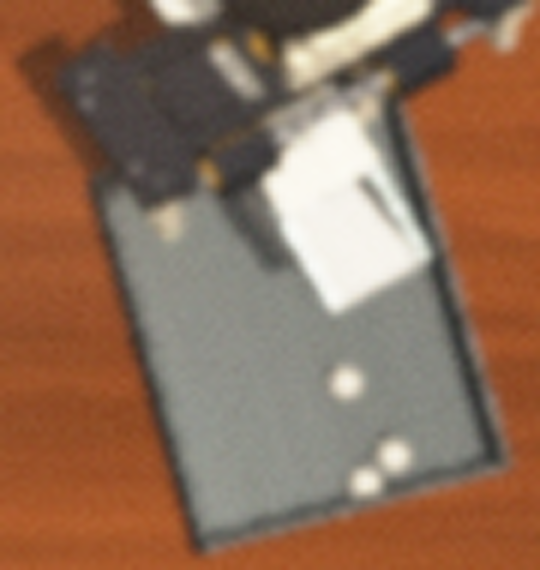

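View pics/s14.png

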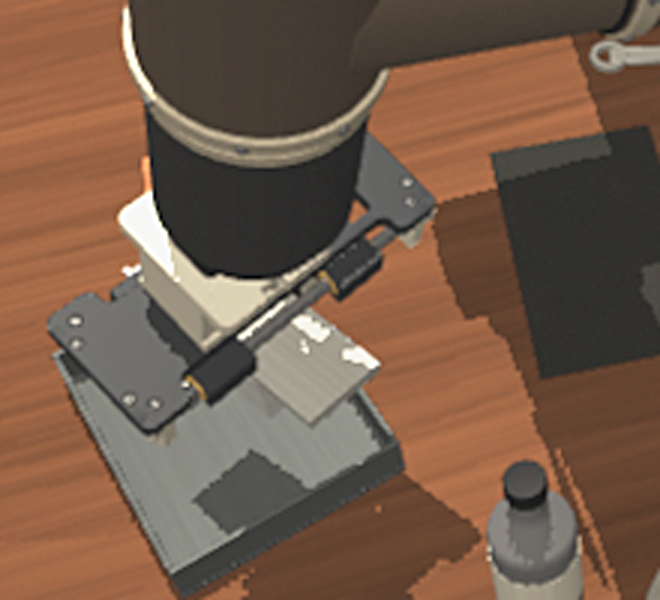

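All three balls are in the tray (t14 crop: 347,383; 395,455; 367,482) and the chute is empty. Now return to the mat.

```bash
python3 - <<'E'
from plan import *
R=h.Rtool(-5,-20); h.rel([.5007,-.0006,.13],R)
E
```

```text
t [0.0426 0.2814 0.0227] a [32.88  0.26 11.63] dist 0.285 ang 34.9
```

```bash
python3 -m creep '[{"ax":1.3,"ay":0,"az":0.5,"tx":0,"ty":0.011,"tz":0.001,"fingers":0.04},{"ax":4,"ay":0,"az":1.4,"tx":0.002,"ty":0.034,"tz":0.003,"fingers":0.04},{"ax":7.5,"ay":0,"az":2.6,"tx":0.006,"ty":0.065,"tz":0.005,"fingers":0.04},{"ax":11.5,"ay":0.1,"az":4.1,"tx":0.012,"ty":0.1,"tz":0.008,"fingers":0.04},{"ax":15.5,"ay":0.1,"az":5.5,"tx":0.018,"ty":0.133,"tz":0.011,"fingers":0.04}]' 45
python3 - <<'E'
from plan import *
R=h.Rtool(-5,-20); h.rel([.5007,-.0006,.11],R)
E
```

```text
time_s: 21.8
tcp_pos: [0.5714, -0.1303, 0.1573]
eef_rot: [179.6, 70.3, -167.2]
contact_force: [0.5, 0.6, -3.2]
gripper_width: 0.0498
t [ 0.0581  0.1423 -0.0209] a [17.15  0.24  6.04] dist 0.155 ang 18.2
```

```bash
python3 -m creep '[{"ax":4,"ay":0,"az":1.4,"tx":0.013,"ty":0.033,"tz":-0.005,"fingers":0.04},{"ax":8,"ay":0.1,"az":2.8,"tx":0.026,"ty":0.066,"tz":-0.01,"fingers":0.04},{"ax":12,"ay":0.2,"az":4.2,"tx":0.04,"ty":0.1,"tz":-0.015,"fingers":0.04},{"ax":15.5,"ay":0.2,"az":5.5,"tx":0.052,"ty":0.128,"tz":-0.019,"fingers":0.04},{"ax":17.1,"ay":0.2,"az":6,"tx":0.058,"ty":0.142,"tz":-0.021,"fingers":0.04}]' 45
python3 -m creep '[{"ax":0,"ay":0,"az":0,"tx":0,"ty":0,"tz":0,"fingers":0.04}]' 45
python3 - <<'E'
from plan import *
from lidfit import *
R=h.Rtool(-5,-20); h.rel([.5007,-.0006,.026],R)
d,P=h.cap('wrist'); h.cv2.imwrite('pics/w15.png',d['pixels']); p0,R0=h.pose(); print(p0); lidfit(P,-5,0,p0+[.02,0,.028])
E
```

```text
time_s: 22.3
tcp_pos: [0.4996, -0.0007, 0.1099]
eef_rot: [179.9, 70.0, 175.1]
contact_force: [-0.0, 0.2, -1.9]
gripper_width: 0.0497
time_s: 22.4
tcp_pos: [0.4999, -0.001, 0.1101]
eef_rot: [180.0, 70.0, 175.3]
contact_force: [0.7, -1.0, -2.3]
gripper_width: 0.05
t [0.0788 0.0005 0.0295] a [ 0.27 -0.02  0.09] dist 0.084 ang 0.3
[ 0.50082581 -0.00181781  0.11044784]
lid centre [ 0.5034 -0.0018  0.138 ] size 0.064 0.0834 tilt 0.2 yaw -4.74 n [0.002 0.003 1.   ] npts 13100
```

View pics/w15.png

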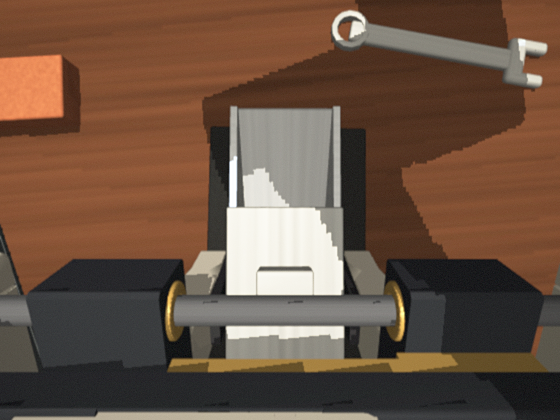

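Tin level over the mat, grip unchanged, no ball in the chute. Lower it.

```bash
python3 -m creep '[{"ax":0,"ay":0,"az":0,"tx":0.015,"ty":0,"tz":0.0055,"fingers":0.04},{"ax":0.2,"ay":0,"az":0.1,"tx":0.038,"ty":0.0005,"tz":0.014,"fingers":0.04},{"ax":0.3,"ay":0,"az":0.1,"tx":0.06,"ty":0.0005,"tz":0.0225,"fingers":0.04},{"ax":0.3,"ay":0,"az":0.1,"tx":0.073,"ty":0.0005,"tz":0.0275,"fingers":0.04},{"ax":0.3,"ay":0,"az":0.1,"tx":0.078,"ty":0.0005,"tz":0.029,"fingers":0.04}]' 45
python3 -m creep '[{"ax":0,"ay":0,"az":0,"tx":0.001,"ty":0,"tz":0.0004,"fingers":0.04},{"ax":0,"ay":0,"az":0,"tx":0.002,"ty":0,"tz":0.0008,"fingers":0.04},{"ax":0,"ay":0,"az":0,"tx":0.002,"ty":0,"tz":0.0008,"fingers":0.04}]' 45
```

```text
time_s: 22.95
tcp_pos: [0.5011, -0.002, 0.0253]
eef_rot: [-179.7, 69.8, 175.3]
contact_force: [-0.4, -0.7, -2.2]
gripper_width: 0.0498
time_s: 23.25
tcp_pos: [0.5021, -0.0011, 0.0246]
eef_rot: [-179.8, 69.9, 175.3]
contact_force: [-0.2, 0.4, -2.4]
gripper_width: 0.0496
```

```bash
python3 -m creep '[{"ax":0,"ay":0,"az":0,"tx":0.001,"ty":0,"tz":0.0004,"fingers":0.04},{"ax":0,"ay":0,"az":0,"tx":0.001,"ty":0,"tz":0.0004,"fingers":0.04},{"ax":0,"ay":0,"az":0,"tx":0.001,"ty":0,"tz":0.0004,"fingers":0.04}]' 45
python3 -m creep '[{"ax":0,"ay":0,"az":0,"tx":0.001,"ty":0,"tz":0.0004,"fingers":0.04},{"ax":0,"ay":0,"az":0,"tx":0.001,"ty":0,"tz":0.0004,"fingers":0.04},{"ax":0,"ay":0,"az":0,"tx":0.001,"ty":0,"tz":0.0004,"fingers":0.04}]' 45
```

```text
time_s: 23.55
tcp_pos: [0.5016, -0.001, 0.023]
eef_rot: [-179.7, 69.9, 175.3]
contact_force: [0.3, -0.5, -1.7]
gripper_width: 0.0496
time_s: 23.85
tcp_pos: [0.5014, -0.0011, 0.0216]
eef_rot: [-179.7, 69.9, 175.3]
contact_force: [-0.8, -0.1, -2.3]
gripper_width: 0.0496
```

```bash
python3 -m creep '[{"ax":0,"ay":0,"az":0,"tx":0.0008,"ty":0,"tz":0.0003,"fingers":0.04},{"ax":0,"ay":0,"az":0,"tx":0.0008,"ty":0,"tz":0.0003,"fingers":0.04},{"ax":0,"ay":0,"az":0,"tx":0.0008,"ty":0,"tz":0.0003,"fingers":0.04}]' 45
python3 -m creep '[{"ax":0,"ay":0,"az":0,"tx":0.0005,"ty":0,"tz":0.0002,"fingers":0.04},{"ax":0,"ay":0,"az":0,"tx":0.0005,"ty":0,"tz":0.0002,"fingers":0.04},{"ax":0,"ay":0,"az":0,"tx":0.0005,"ty":0,"tz":0.0002,"fingers":0.04}]' 45
```

```text
time_s: 24.15
tcp_pos: [0.5015, -0.0012, 0.0212]
eef_rot: [-179.7, 69.9, 175.3]
contact_force: [-1.8, 0.7, 2.6]
gripper_width: 0.0499
time_s: 24.45
tcp_pos: [0.5015, -0.0012, 0.0211]
eef_rot: [-179.7, 69.9, 175.3]
contact_force: [-2.6, 0.6, 7.9]
gripper_width: 0.0496
```

Contact with the mat (force −2.3 → +7.9). Ease off slightly and release, then retreat.

```bash
python3 -m creep '[{"ax":0,"ay":0,"az":0,"tx":-0.0005,"ty":0,"tz":-0.0002,"fingers":0.04},{"ax":0,"ay":0,"az":0,"tx":-0.0005,"ty":0,"tz":-0.0002,"fingers":0.056},{"ax":0,"ay":0,"az":0,"tx":-0.0005,"ty":0,"tz":-0.0002,"fingers":0.0876},{"ax":0,"ay":0,"az":0,"tx":-0.0005,"ty":0,"tz":-0.0002,"fingers":0.0876},{"ax":0,"ay":0,"az":0,"tx":-0.0005,"ty":0,"tz":-0.0002,"fingers":0.0876}]' 45; python3 -m creep '[{"ax":0,"ay":0,"az":0,"tx":0,"ty":0,"tz":0,"fingers":0.0876},{"ax":0,"ay":0,"az":0,"tx":-0.015,"ty":0,"tz":0,"fingers":0.0876},{"ax":0,"ay":0,"az":0,"tx":-0.045,"ty":0,"tz":0,"fingers":0.0876},{"ax":0,"ay":0,"az":0,"tx":-0.085,"ty":0,"tz":0,"fingers":0.0876},{"ax":0,"ay":0,"az":0,"tx":-0.12,"ty":0,"tz":0,"fingers":0.0876}]'
python3 -m creep '[{"ax":0,"ay":0,"az":0,"tx":-0.03,"ty":0,"tz":0,"fingers":0.0876},{"ax":0,"ay":0,"az":0,"tx":-0.06,"ty":0,"tz":0,"fingers":0.0876},{"ax":0,"ay":0,"az":0,"tx":-0.08,"ty":0,"tz":0,"fingers":0.0876},{"ax":0,"ay":0,"az":0,"tx":-0.08,"ty":0,"tz":0,"fingers":0.0876},{"ax":0,"ay":0,"az":0,"tx":-0.08,"ty":0,"tz":0,"fingers":0.0876}]'
python3 - <<'E'
from plan import *
from lidfit import *
d,P=h.cap('wrist'); h.cv2.imwrite('pics/w16.png',d['pixels']); lidfit(P,-5,0,np.array([.53,-.003,.049]))
q=(P-np.array([.4856,.0008,.049]))@tinM(-5,0)
k=np.isfinite(q).all(-1)&(abs(q[...,1])<.035)&(q[...,0]<-.02)&(q[...,0]>-.09)&(q[...,2]>-.012)&(q[...,2]<-.003)
print("rim",k.sum(),q[k].min(0),q[k].max(0))
k=np.isfinite(q).all(-1)&(abs(q[...,1])<.035)&(abs(q[...,2])<.003)&(abs(q[...,0])<.13)
print("lid",q[k].min(0),q[k].max(0),np.percentile(q[k][:,0],[1,99]))
k=np.isfinite(q).all(-1)&(abs(q[...,1])<.035)&(q[...,2]>.012)&(q[...,2]<.02)&(abs(q[...,0])<.13)
print("knob",k.sum(),np.median(q[k],0))
for n in ('top','scene'):
  d,_=h.cap(n); h.cv2.imwrite(f'pics/{n}16.png',d['pixels']); 
  if n=='top': h.crop(d,350,130,440,225,6,'pics/t16.png')
E
```

```text
time_s: 24.95
tcp_pos: [0.5015, -0.0012, 0.0207]
eef_rot: [-179.7, 69.9, 175.3]
contact_force: [-0.2, 0.5, 0.1]
gripper_width: 0.0744
time_s: 25.45
tcp_pos: [0.5432, -0.0047, 0.1351]
eef_rot: [-179.7, 69.9, 175.4]
contact_force: [-0.0, -0.5, 0.3]
gripper_width: 0.0871
time_s: 25.95
tcp_pos: [0.57, -0.0066, 0.2084]
eef_rot: [-179.8, 69.9, 175.2]
contact_force: [-0.1, -0.8, -0.1]
gripper_width: 0.0871
lid centre [ 0.5326 -0.0047  0.0488] size 0.1194 0.0494 tilt 0.06 yaw -4.67 n [-0.     0.001  1.   ] npts 5978
rim 267 [-0.05901268 -0.0261096  -0.01172614] [-0.02011974  0.02355771 -0.00624988]
lid [-0.01230793 -0.02624164 -0.0028133 ] [0.10694275 0.02357296 0.0027472 ] [-0.01114293  0.10594842]
knob 253 [ 0.01798342 -0.00162307  0.01566554]
```

View pics/w16.png

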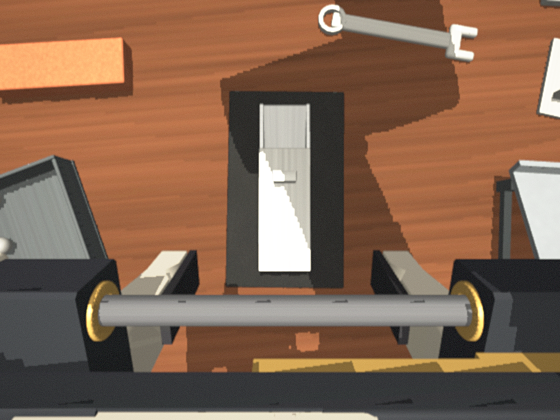

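View pics/top16.png

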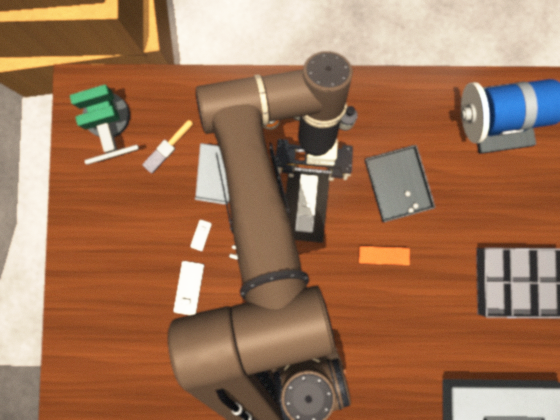

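View pics/scene16.png

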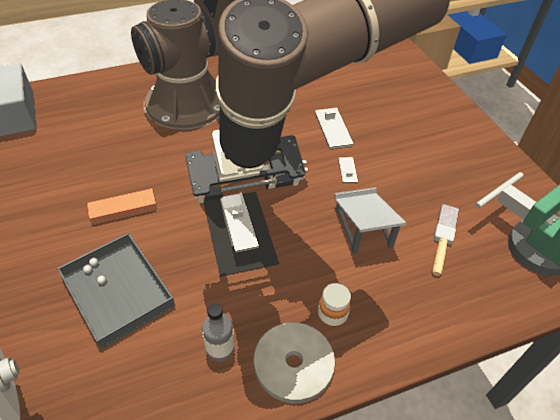

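The tin stands on the mat with the lid about 47 mm back (front edge −12 mm, nose −59 mm in the tin frame, lid level). Three balls are in the tray (scene 88,269; 94,261; 101,280), the bystanders are where they were, and the gripper is clear. Hand in.

```bash
python3 - <<'E'
from plant import r, order
s=r.get_state(); print(s['time_s'],abs(s['qd']).max(),s['contact_force'])
order.close_job()
E
```

```text
26.1 0.19258276892423393 [-0.25379541  0.32024066 -0.89684685]
the job is handed in; nothing more can be done
```

I handed the job in at 26.1 s of the 61 s allowed. My last checks agreed with the end state asked for; `order.close_job()` gave no verdict.

**What I did:**
- I gripped tin and lid together at 45 N, lifted them off the rack with the lid shut, and stood them on the mat and let go.
- I pushed the lid back by its knob with the shut fingers, about 45 mm.
- I regripped tin and lid and tipped the tin about 57–62° nose-down over the tray. All three balls rolled out.
- I stood the tin back on the mat, let go and moved the gripper clear.

**Last checks (camera):**
- **Lid:** it lies about 47 mm back from shut, level to about 0.1° and roughly 1 mm off to the side. The allowed range is 28–64 mm back.
- **Tin:** it stands within a few millimetres of the mat's centre, and the chute is empty.
- **Balls:** all three show in the tray in both the scene and top pictures. Straight after tipping only two were visible, because the arm hid the third.
- **Bystanders:** oil bottle, stone, jar, wrench and brush look unmoved by eye; I did not measure them again.
- **Robot:** it was touching nothing and the fingers were open.

**Small disagreements:**
- Camera heights read about 1 mm low at the mat.
- Some moves settled up to 7 mm off because I measured from a lagging pose; I corrected those before contact.
- I had no reading of the finger force on the lid alone, so that part of the grip is inferred from the lid staying shut and from the finger opening of about 50 mm.

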